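# Clamp a bearing housing in a ratchet-lever drill vise

## Robot

A 6-joint arm with a two-finger parallel gripper is mounted at the origin on the work surface. World frame = base frame: x ahead of the robot, y to its left, z up, the work surface at z = 0. Lengths are in mm, angles in rad, forces in N, time in s.
With the tool pointing down it reaches from about 350 to 875 mm from the base axis. Payload 4.2 kg.
Tool frame: the origin (TCP) lies on the mounting face of the last link; the fingertips stand 173 mm ahead of it and the grasp point (between the pads) lies 155 mm ahead of it (ctrl.tips_ahead is the distance from the TCP to the fingertips, in mm); z points along the fingers, y is the direction in which the jaws open and shut (so a half turn about z gives the same grasp; the last joint's range is limited). The gripper opens to 85 mm and grips with 20 to 120 N. Pads are 22 mm wide; open, the fingers measure 114 mm over their backs; the gripper's body (76 mm by 85 mm) begins 54 mm behind the grasp point. The pads swing forward as they close: fully open they stand 13 mm farther back than shut.
Start: joints at [1.53, 0.385, 0.008, 0, -1.194, -0.259], TCP at [184.548, 597.111, 404.712] pointing down, gripper open.
Joint ranges: [-3.14, 3.14], [-1.21, 2.06], [-1.07, 1.41], [-3.16, 2.05], [-2.99, -0.16], [-3.1, 3.1]. Speed limits (rad/s): [2.79, 2.79, 3.14, 3.14, 3.14, 3.14].

## Interface

Orientations are given as a unit quaternion [x, y, z, w].
In Python, from cell import monitor, camera, calibration, ctrl gives the robot as it stands.
- The arm moves only by the tool move_arm, never from a script. Its argument "steps" is a list of rows, each an object of numbers: "tx", "ty", "tz": the shift along the tool's x, y, z in m; "rx", "ry", "rz": the turn, a rotation vector about the tool's x, y, z in degrees; "gripper": the finger opening in m, from 0 to 0.0854. In form: [{"tx": .., "ty": .., "tz": .., "rx": .., "ry": .., "rz": .., "gripper": ..}, ...]. A call has 1 to 12 rows; each row shifts and turns the pose as measured when the row begins, along the tool's axes as they then stand; what a row does not reach is not made up. A row lasts 1/12 s, in which the tool goes at most 41.7 mm and 7.16 degrees, less where a joint would pass 70% of its speed; a pose out of reach is approached as far as the arm can. A call is refused whole if a number of a shift passes 0.0417 or a number of a turn 7.16, either way. A call with a gripper value outside its range is refused whole. The fingers move at their own pace and stop on an object; "force" is the grip in N (left out, the last holds). Time passes only in rows, so rows that do not move let the fingers close. It gives the time, the measured TCP pose, the force and the opening at its end, in the units of the state.
- monitor.get_state(): the state, without advancing time (a new reading comes with each control period).
- camera(name): name is "scene" or "top" or "wrist"; returns the picture (480x640x3 uint8, red, green, blue); there is no depth.
- calibration(name): a dict with "intrinsics" (3x3 intrinsics, pixels), "rvec" (rotation vector, rad) and "tvec" (3), from world to camera coordinates, as OpenCV has them. Camera axes: x right, y down, z forward; pixel columns grow to the right and rows downward; lengths in mm; the calibration is good to about 2 mm. A picture is of the moment at which its call begins: read the wrist's pose just before it. calibration takes no time and is no camera call; for the wrist camera it gives the pose at the moment of the call.
- ctrl.finish_job(): hands the job in, once; it reports no verdict.
The state is a dict: "time": time; "joint_positions": joint angles; "joint_vel": joint speeds; "joint_torque": joint torques, N m; "tool_pos": TCP position; "eef_rot": TCP orientation; "force": force on the tool from outside, world axes, zero at the start; "moment": the same for the moment, N m; "finger_gap": opening from 0.0 (shut) to 1.0 (fully open).
Only numpy, scipy, OpenCV 4.12 (cv2) and the standard library are available. Lean on these libraries where they do the work, as an engineer would, in place of code of your own. Each camera call takes 0.05 s, during which the arm holds its last target. There are 200 camera calls.

## Task

Stand the small cast bearing housing upright on the bed of the drill vise, centred between the jaws with its long sides parallel to the jaw faces, and let go of it. Then swing the vise's ratchet lever back and forth to close the jaw notch by notch until the housing is held firmly: stop pulling when the pull at the knob climbs to about 9 newtons, because forcing it further crushes the casting. Finish with the lever swung all the way back to its rear stop and let go of it.

Things in the scene. Friction and masses are not known exactly. Their poses are not given: they have to be found in the camera images.
- housing: Loose cast-aluminium bearing housing, 0.3 kg: foot 50 mm (its x) by 36 mm (its y) by 30 mm high, an upright round boss 30 mm across and 36 mm high on its middle (66 mm over all). Origin: centre of the underside, z up. Starts upright on the bench at any yaw. Its 36 mm dimension goes across the jaws. Grip it by the boss.
- vise: Dark iron drill vise fixed to the bench. Base plate 130 mm (x -65 to 65) by 255 mm (y -190 to 65), 20 mm thick; its top is the bed. Origin: on the bench, on the vertical axis of wheel and lever, z up. Jaws close along y, on the -y side of the wheel, fixed jaw at the far -y end; steel, 70 mm wide about x = 0, tops 50 mm above the bench. Toothed wheel 93 mm across, 30 notches, lies flat 32-44 mm up.
- seat (a point): Point on the vise bed (20 mm above the bench) at the foot of the fixed jaw's clamping face, middle of its width; axes as the vise's: the free space for the housing lies to +y of it. The bare jaws are 57 to 60 mm apart at the start. An aluminium packing plate (66 mm wide, 27 mm high) wedged before the fixed jaw brings the face that the housing will meet 0 to 14 mm nearer; how much is not measured.
- jaw: Moving jaw, steel, 70 x 23 x 30 mm. Origin: foot of its clamping face on the bed, middle of its width; axes as the vise's. Closes along the vise's -y by 1.15 mm per wheel notch and pushes the housing along the bed to the packing plate; from then the clamping force climbs steeply, about 100 N per notch. Well clamped is 20 to 270 N; above 270 N the casting is crushed.
- knob (a point): Centre of the upright black knob (cylinder 22 mm across, 46 mm high, top 108 mm above the bench) at the end of the ratchet lever, 130 mm from its axis; this point is 85 mm above the bench. The lever's flat bar lies below it, 50 to 62 mm up. Pull needed at the knob, across the lever, on the working stroke: 1 to 2.5 N while the jaw runs free, 9 N when properly tight; 13 N crushes the casting.
- pivot (a point): Point on the vertical axis of lever and wheel, at the top of the lever's hub, 62 mm above the bench. Once the housing is gripped, the pull at the knob climbs by about 4 N per notch (12 degrees) of the wheel. On the back swing a second pawl holds the wheel, which only settles back to the last notch passed and at first pushes the lever back with it.
- lever (a joint): Angle of the ratchet lever about its vertical axis, 0 to 1.4 rad. At 0 it is on its rear stop, pointing half-way between the vise's +x and +y; it grows counter-clockwise seen from above (knob towards the robot). Growing is the working stroke: its pawl turns the wheel and closes the jaw, after up to one notch (0.21 rad) of idle play. Back swings click freely over the teeth. It stays where it is left.
Mind the look-alikes: they are no part of the job. Leave any orange or yellow look-alike of the housing alone.

How it is judged (in metres and radians):
On the way, in this order (a step that is already met when the one before it is completed fails the run):
1. the housing stands on the bed between the jaws, upright and roughly square, let go, not yet clamped (z of housing in the frame of vise between 0.017 and 0.023 m and x of housing in the frame of seat between -0.012 and 0.012 m and y of housing in the frame of seat between 0.015 and 0.045 m and angle between the y axis of housing and the y axis of vise, either way round below 0.25 rad and angle between housing's own z axis and vertical below 0.08 rad and contact force between the fingers and housing below 0.1 N and contact force between jaw and housing below 15 N), for 0.2 s.
2. the lever has drawn the jaw tight on the housing (contact force between jaw and housing above 20 N), for 0.1 s.
At the end, for the whole second after the job is handed in: The housing stands upright on the vise bed, within 14 mm of the middle of the jaws' width and square to them, held by the moving jaw with 20 to 270 N; the lever rests within 0.12 rad of its rear stop; everything is let go and still (contact force between jaw and housing between 20 and 270 N and z of housing in the frame of vise between 0.017 and 0.023 m and x of housing in the frame of seat between -0.014 and 0.014 m and angle between the y axis of housing and the y axis of vise, either way round below 0.08 rad and angle between housing's own z axis and vertical below 0.08 rad and value of joint lever below 0.12 rad and linear speed of housing below 0.01 m/s); the robot touches nothing.
It fails at once if the casting is crushed: the moving jaw presses on the housing with more than 270 N (contact force between jaw and housing above 270 N).
It also fails if it takes over 72 s, if anything falls off the work surface, if the arm or the gripper's body presses on something with over 40 N, if the wrist force passes 120 N, or if a joint passes its speed limit or range.

## Working session

There is one attempt and no reset: what is moved stays moved. The work goes in short steps, Python scripts to look and compute and a tool call to move; the robot and the scene stay as the last step left them, time stands still between calls to the robot, and variables do not carry over. Pictures are saved under pics/ and viewed, about 8 in all and at most 12, crops included, and the job is handed in when it is done.

Besides the shell and the picture viewer there is one more tool, called after "Call:" in YAML: its name, and indented under it one key for each argument. move_arm: Moves the arm, as the interface text tells. Its arguments: {"type":"object","properties":{"steps":{"type":"array"},"force":{"type":"number"}},"required":["steps"]}

```bash
ls; mkdir -p pics; cat > h.py <<'E'
import numpy as np, cv2
from cell import monitor, camera, calibration, ctrl
from scipy.spatial.transform import Rotation as R
def ray(c,u,v):
    K=np.array(c["intrinsics"]);Rm=cv2.Rodrigues(np.array(c["rvec"],float))[0];t=np.array(c["tvec"],float).ravel()
    d=Rm.T@np.linalg.inv(K)@np.array([u,v,1.0]); return -Rm.T@t,d
def onz(c,u,v,z):
    o,d=ray(c,u,v); return o+d*(z-o[2])/d[2]
def proj(c,p):
    return cv2.projectPoints(np.array(p,float).reshape(-1,3),np.array(c["rvec"],float),np.array(c["tvec"],float),np.array(c["intrinsics"],float),None)[0].reshape(-1,2)
def save(im,n): cv2.imwrite("pics/"+n,cv2.cvtColor(im,cv2.COLOR_RGB2BGR))
E
python3 - <<'E'
from h import *
s=monitor.get_state();print(s)
for n in["scene","top","wrist"]:
    c=calibration(n);print(n,c,ray(c,320,240)); im=camera(n);save(im,n+"0.png");np.save(n+"0.npy",im)
E
```

```text
pics
{'time': 0.0, 'joint_positions': array([ 1.52960374e+00,  3.85550273e-01,  6.58925769e-03, -5.06352872e-04,
       -1.19396256e+00, -2.58597126e-01]), 'joint_vel': array([ 0.00100637, -0.00089429, -0.00161915,  0.00146813,  0.00062646,
        0.00164281]), 'joint_torque': array([ 4.20425977e-04, -3.92293060e+01,  1.88402778e+01,  4.18613210e+00,
       -4.64683020e-03,  7.29933021e-06]), 'tool_pos': array([184.48006284, 596.92946875, 403.60954578]), 'eef_rot': array([ 9.88772244e-01, -1.49426444e-01, -1.18533402e-04,  1.08287366e-03]), 'force': array([ 0.04925765, -0.53894082, -1.1544587 ]), 'moment': array([ 0.01116427, -0.03116559,  0.01009969]), 'finger_gap': 1.0005485793081599}
scene {'intrinsics': array([[574.17203806,   0.        , 320.05345463],
       [  0.        , 574.17203806, 241.21939668],
       [  0.        ,   0.        ,   1.        ]]), 'rvec': array([ 2.50670161,  0.69898275, -0.19139786]), 'tvec': array([-396.50404028, -268.90080647, 1376.68139388])} (array([ 826.11525089, -611.83306294, 1033.42568831]), array([-0.26813589,  0.45241172, -0.85054765]))
top {'intrinsics': array([[574.30237902,   0.        , 311.25720099],
       [  0.        , 574.30237902, 236.16414687],
       [  0.        ,   0.        ,   1.        ]]), 'rvec': array([ 2.20979309, -2.01014586,  0.20218023]), 'tvec': array([-169.74436157,  519.12411447, 1052.584003  ])} (array([ 314.33986695, -140.16012035, 1134.80468213]), array([ 0.1927029 ,  0.00249749, -0.98139478]))
wrist {'intrinsics': array([[347.24963659,   0.        , 320.81079728],
       [  0.        , 347.24963659, 241.04255276],
       [  0.        ,   0.        ,   1.        ]]), 'rvec': array([-1.75200678,  2.37707979,  0.33576911]), 'tvec': array([622.99052604, -36.34500593, 379.63528448])} (array([252.2809796 , 575.1459523 , 372.99134721]), array([-0.26379833,  0.08130649, -0.96115252]))
```

View pics/top0.png

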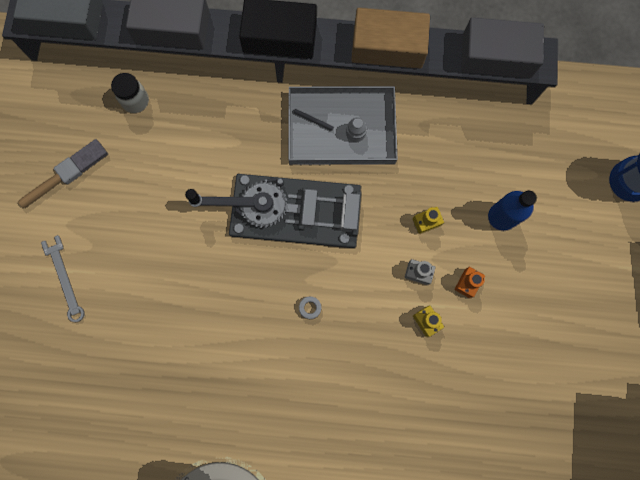

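View pics/scene0.png

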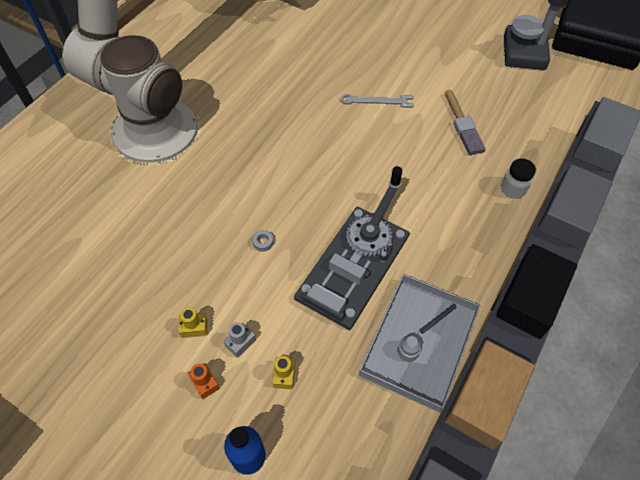

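The grey housing is at top (421,271). Things it could be mistaken for: yellow (430,218) and (430,321), orange (471,282), the ring (310,307) and the part in the tray (356,128). In the top picture the vise wheel is at (262,203), the jaws at (310–350,210) and the knob at (193,196). Next I'll measure these.

```bash
python3 - <<'E'
from h import *
im=np.load("top0.npy");c=calibration("top");cs=calibration("scene");ims=np.load("scene0.npy")
# vise plate: dark mask
hsv=cv2.cvtColor(im,cv2.COLOR_RGB2HSV)
m=((hsv[...,2]<85)&(hsv[...,1]<70)).astype(np.uint8);b=np.zeros_like(m);b[170:252,222:368]=m[170:252,222:368]
b=cv2.morphologyEx(b,cv2.MORPH_CLOSE,np.ones((9,9)))
cn=max(cv2.findContours(b,0,2)[0],key=cv2.contourArea)
# contour points onto z=20
P=np.array([onz(c,*p[0],20)[:2] for p in cn],np.float32)
r=cv2.minAreaRect(P);print("plate",r,cv2.boxPoints(r))
def gray(im,x0,x1,y0,y1,name):
    h=cv2.cvtColor(im,cv2.COLOR_RGB2HSV);m=(h[...,1]<45).astype(np.uint8);b=np.zeros_like(m);b[y0:y1,x0:x1]=m[y0:y1,x0:x1]
    cn=max(cv2.findContours(b,0,2)[0],key=cv2.contourArea);mm=cv2.moments(cn);print(name,cv2.boundingRect(cn),mm['m10']/mm['m00'],mm['m01']/mm['m00'],cv2.contourArea(cn))
gray(im,400,445,250,292,"house top");gray(ims,215,262,312,362,"house scene")
for n,i,bx in(("top",im,(395,250,450,295)),("scene",ims,(215,312,265,362))):
    x0,y0,x1,y1=bx;save(cv2.resize(i[y0:y1,x0:x1],None,fx=7,fy=7,interpolation=cv2.INTER_CUBIC),n+"h.png")
A=cv2.resize(im[250:295,395:450],(385,315));B=cv2.resize(ims[312:362,215:265],(350,350));
C=cv2.resize(im[165:255,180:370],(760,360))
cv=np.zeros((600,800,3),np.uint8)
A=cv2.resize(A,(293,240));B=cv2.resize(B,(240,240));cv[:240,:293]=A;cv[:240,300:540]=B;cv[240:,:760]=C;save(cv,"close.png")
for q in[(423,267)]:print(onz(c,*q,66))
print("pivot",onz(c,262,201,62),"knob top",onz(c,193,195,108), "knob scene",onz(cs,396,172,108),"pivot scene",onz(cs,370,230,62))
E
```

```text
plate ((588.9217529296875, -71.72969055175781), (276.76593017578125, 130.7567596435547), 89.94660186767578) [[ 523.4144   -210.05167 ]
 [ 654.17114  -210.17352 ]
 [ 654.4291     66.592285]
 [ 523.67236    66.71414 ]]
house top (405, 260, 30, 25) 419.8077930582842 271.4855926653569 509.0
house scene (223, 323, 33, 34) 238.8175032175032 338.415444015444 647.5
[ 491.01520208 -334.79587756   66.        ]
pivot [590.78937574 -18.9922039   62.        ] knob top [578.27257442 104.22925104 108.        ] knob scene [582.84108695 101.13699116 108.        ] pivot scene [593.65070285 -22.68374957  62.        ]
```

View pics/close.png

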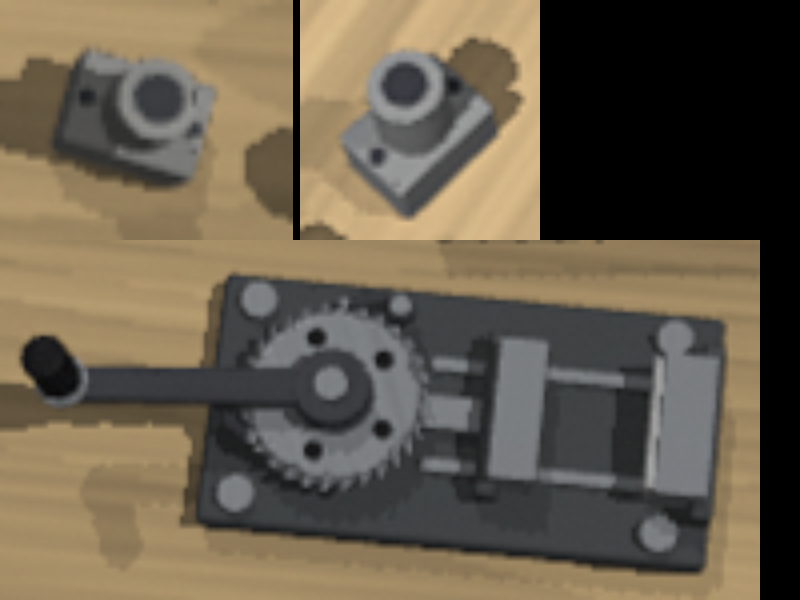

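```bash
python3 - <<'E'
from h import *
c=calibration("top");cs=calibration("scene")
f=lambda X,Y,z:onz(c,180+X/4-.4,165+(Y-240)/4-.4,z).round(1)
for n,X,Y,z in[("TL",230,275,20),("TR",723,322,20),("BR",707,566,20),("BL",199,520,20),("pivot",331,382,62),("knobtop",42,354,108),
 ("jaw a",548,340,50),("jaw b",542,480,50),("plate a",652,358,47),("plate b",645,487,47),("fix a",663,356,50),("fix b",655,490,50)]:print(n,f(X,Y,z))
g=lambda X,Y,z:onz(c,395+X/5.33-.4,250+Y/5.33-.4,z).round(1)
k=lambda X,Y,z:onz(cs,215+(X-300)/4.8-.4,312+Y/4.8-.4,z).round(1)
print("boss",g(158,97,66),k(404,84,66))
for q in[(90,50),(215,92),(187,178),(65,130)]:print("ft",g(*q,30))
for q in[(343,140),(408,192),(497,125)]:print("fs",k(*q,30))
E
```

```text
TL [654.4  42.4  20. ]
TR [ 653.3 -208.    20. ]
BR [ 527.8 -209.9   20. ]
BL [527.1  42.5  20. ]
pivot [592.6 -19.5  62. ]
knobtop [581.4 110.1 108. ]
jaw a [ 626.9 -121.6   50. ]
jaw b [ 556.7 -125.2   50. ]
plate a [ 623.5 -173.1   47. ]
plate b [ 558.6 -175.2   47. ]
fix a [ 624.2 -178.3   50. ]
fix b [ 556.9 -180.    50. ]
boss [ 489.7 -337.2   66. ] [ 489.5 -337.8   66. ]
ft [ 510.6 -318.1   30. ]
ft [ 499.4 -364.4   30. ]
ft [ 467.  -355.9   30. ]
ft [ 480.3 -310.9   30. ]
fs [ 470.4 -358.8   30. ]
fs [ 504.1 -363.    30. ]
fs [ 517.7 -322.9   30. ]
```

Both views agree on the housing boss (489.6,-337.5) to within 1 mm, and its long side lies at about 75° in world. The vise plate is 127 × 251 mm with yaw ≈ 0 and the pivot at (592.6,-19.5), which fits the given sizes. The gripper already opens along the housing's long axis, so I'm setting out now.

Call:
move_arm:
  steps:
    - {"tx": 0.031,"ty": 0.027}
    - {"tx": 0.031,"ty": 0.027}
    - {"tx": 0.031,"ty": 0.027}
    - {"tx": 0.031,"ty": 0.027}
    - {"tx": 0.031,"ty": 0.027}
    - {"tx": 0.031,"ty": 0.027}
    - {"tx": 0.031,"ty": 0.027}
    - {"tx": 0.031,"ty": 0.027}
    - {"tx": 0.031,"ty": 0.027}
    - {"tx": 0.031,"ty": 0.027}
    - {"tx": 0.031,"ty": 0.027}
    - {"tx": 0.031,"ty": 0.027}

```text
schema error: expected keys tx, ty, tz, rx, ry, rz, gripper
```

```bash
cat >> h.py <<'E'
def to(x,y,z,yaw=None):
    "tool-frame shift (mm) and turn (deg) to TCP at x,y,z, pointing down, tool x at yaw (deg)"
    s=monitor.get_state();r=R.from_quat(s["eef_rot"]);M=r.as_matrix();cur=np.degrees(np.arctan2(M[1,0],M[0,0]))
    if yaw is None:yaw=cur
    a=np.radians(yaw);T=np.array([[np.cos(a),np.sin(a),0],[np.sin(a),-np.cos(a),0],[0,0,-1]])
    rv=np.degrees(R.from_matrix(M.T@T).as_rotvec())
    print("t",round(s["time"],2),"pos",s["tool_pos"].round(1),"yaw",cur.round(2),"F",s["force"].round(2),"gap",round(s["finger_gap"],3))
    print("shift",(M.T@(np.array([x,y,z])-s["tool_pos"])).round(1),"turn",rv.round(2))
E
python3 -c "
from h import *
to(489.6,-337.5,340,-15)"
```

```text
t 0.15 pos [184.5 597.  403.9] yaw -17.18 F [ 0.33  0.62 -1.03] gap 0.997
shift [567.6 802.5  65.3] turn [ 0.1  -0.   -2.18]
```

Call:
move_arm:
  steps:
    - {"tx": 0.031,"ty": 0.027,"tz": 0,"rx": 0,"ry": 0,"rz": 0,"gripper": 0.085}
    - {"tx": 0.031,"ty": 0.027,"tz": 0,"rx": 0,"ry": 0,"rz": 0,"gripper": 0.085}
    - {"tx": 0.031,"ty": 0.027,"tz": 0,"rx": 0,"ry": 0,"rz": 0,"gripper": 0.085}
    - {"tx": 0.031,"ty": 0.027,"tz": 0,"rx": 0,"ry": 0,"rz": 0,"gripper": 0.085}
    - {"tx": 0.031,"ty": 0.027,"tz": 0,"rx": 0,"ry": 0,"rz": 0,"gripper": 0.085}
    - {"tx": 0.031,"ty": 0.027,"tz": 0,"rx": 0,"ry": 0,"rz": 0,"gripper": 0.085}
    - {"tx": 0.031,"ty": 0.027,"tz": 0,"rx": 0,"ry": 0,"rz": 0,"gripper": 0.085}
    - {"tx": 0.031,"ty": 0.027,"tz": 0,"rx": 0,"ry": 0,"rz": 0,"gripper": 0.085}
    - {"tx": 0.031,"ty": 0.027,"tz": 0,"rx": 0,"ry": 0,"rz": 0,"gripper": 0.085}
    - {"tx": 0.031,"ty": 0.027,"tz": 0,"rx": 0,"ry": 0,"rz": 0,"gripper": 0.085}
    - {"tx": 0.031,"ty": 0.027,"tz": 0,"rx": 0,"ry": 0,"rz": 0,"gripper": 0.085}
    - {"tx": 0.031,"ty": 0.027,"tz": 0,"rx": 0,"ry": 0,"rz": 0,"gripper": 0.085}

```text
time: 1.15
tool_pos: [444.5, 174.5, 400.5]
eef_rot: [0.99, -0.142, -0.001, 0.003]
force: [0.1, 0.3, -0.3]
finger_gap: 0.995
```

```bash
python3 -c "
from h import *
to(489.6,-337.5,340,-15);print(monitor.get_state()['joint_positions'])"
```

```text
t 1.15 pos [444.5 174.5 400.5] yaw -16.33 F [ 0.06  0.32 -0.32] gap 0.995
shift [187.2 478.3  63.2] turn [ 0.33  0.02 -1.33]
[ 0.71608974  0.13631492 -0.34679643  0.00326618 -1.09277245  0.56817629]
```

Call:
move_arm:
  steps:
    - {"tx": 0.015,"ty": 0.0385,"tz": 0.004,"rx": 0,"ry": 0,"rz": 0,"gripper": 0.085}
    - {"tx": 0.015,"ty": 0.0385,"tz": 0.004,"rx": 0,"ry": 0,"rz": 0,"gripper": 0.085}
    - {"tx": 0.015,"ty": 0.0385,"tz": 0.004,"rx": 0,"ry": 0,"rz": 0,"gripper": 0.085}
    - {"tx": 0.015,"ty": 0.0385,"tz": 0.004,"rx": 0,"ry": 0,"rz": 0,"gripper": 0.085}
    - {"tx": 0.015,"ty": 0.0385,"tz": 0.004,"rx": 0,"ry": 0,"rz": 0,"gripper": 0.085}
    - {"tx": 0.015,"ty": 0.0385,"tz": 0.004,"rx": 0,"ry": 0,"rz": 0,"gripper": 0.085}
    - {"tx": 0.015,"ty": 0.0385,"tz": 0.004,"rx": 0,"ry": 0,"rz": 0,"gripper": 0.085}
    - {"tx": 0.015,"ty": 0.0385,"tz": 0.004,"rx": 0,"ry": 0,"rz": 0,"gripper": 0.085}
    - {"tx": 0.015,"ty": 0.0385,"tz": 0.004,"rx": 0,"ry": 0,"rz": 0,"gripper": 0.085}
    - {"tx": 0.015,"ty": 0.0385,"tz": 0.004,"rx": 0,"ry": 0,"rz": 0,"gripper": 0.085}
    - {"tx": 0.015,"ty": 0.0385,"tz": 0.004,"rx": 0,"ry": 0,"rz": 0,"gripper": 0.085}
    - {"tx": 0.015,"ty": 0.0385,"tz": 0.004,"rx": 0,"ry": 0,"rz": 0,"gripper": 0.085}

```text
time: 2.15
tool_pos: [484.8, -321.8, 354.8]
eef_rot: [0.99, -0.142, 0.001, 0.002]
force: [1.0, -0.1, 0.3]
finger_gap: 0.999
```

```bash
python3 -c "
from h import *
to(489.6,-337.5,300,-15);print(monitor.get_state()['joint_positions'])"
```

```text
t 2.15 pos [ 484.8 -321.8  354.8] yaw -16.3 F [ 1.02 -0.11  0.26] gap 0.999
shift [ 8.9 13.6 54.9] turn [ 0.17 -0.12 -1.3 ]
[-0.30718077  0.35133186 -0.17626829  0.00332405 -1.04101202  1.59187812]
```

Call:
move_arm:
  steps:
    - {"tx": 0.004,"ty": 0.006,"tz": 0.025,"rx": 0,"ry": 0,"rz": 0,"gripper": 0.085}
    - {"tx": 0.004,"ty": 0.006,"tz": 0.025,"rx": 0,"ry": 0,"rz": 0,"gripper": 0.085}
    - {"tx": 0.001,"ty": 0.001,"tz": 0.003,"rx": 0,"ry": 0,"rz": 0,"gripper": 0.085}
    - {"tx": 0,"ty": 0,"tz": 0,"rx": 0,"ry": 0,"rz": 0,"gripper": 0.085}

```text
time: 2.48
tool_pos: [489.1, -346.7, 298.2]
eef_rot: [0.989, -0.147, 0.001, 0.002]
force: [0.4, -0.4, 0.1]
finger_gap: 0.996
```

```bash
python3 - <<'E'
from h import *
to(489.6,-337.5,209,-15)
c=calibration("wrist");im=camera("wrist")
p=proj(c,[[489.6,-337.5,66],[489.6,-337.5,0]]);print(p)
u,v=p[0].astype(int);x0=max(0,min(440,u-100));y0=max(0,min(330,v-75));print(x0,y0)
save(cv2.resize(im[y0:y0+150,x0:x0+200],None,fx=4,fy=4,interpolation=cv2.INTER_CUBIC),"w1.png");np.savez("w1.npz",im=im,**c)
E
```

```text
t 2.48 pos [ 489.1 -346.7  298.2] yaw -16.96 F [ 0.38 -0.39  0.11] gap 0.996
shift [-2.4 -9.3 89.1] turn [ 0.25 -0.1  -1.96]
[[303.22387934 264.98641162]
 [306.82360671 236.61023046]]
203 189
```

View pics/w1.png

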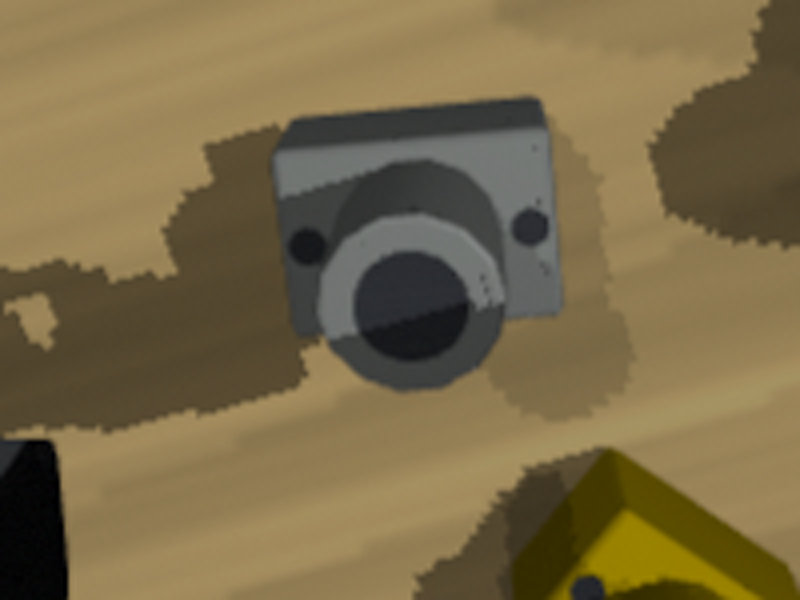

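```bash
python3 - <<'E'
from h import *
w=np.load("w1.npz");c={k:w[k] for k in("intrinsics","rvec","tvec")}
g=lambda X,Y,z:onz(c,203+X/4-.4,189+Y/4-.4,z)[:2]
print("boss",g(412,302,66))
for a,b in(((275,152),(547,128)),((308,247),(530,228))):
    A,B=g(*a,30),g(*b,30);print(A,B,np.linalg.norm(A-B),(A+B)/2,np.degrees(np.arctan2(*(A-B)[::-1])))
print("yellow",g(610,450,0),g(512,560,0))
to(*g(412,302,66),209,-14)
E
```

```text
boss [ 489.72252516 -339.07539041]
[ 511.42930153 -319.32416777] [ 501.56750116 -366.25056351] 47.95145173379331 [ 506.49840135 -342.78736564] 78.13173450344273
[ 493.14437754 -319.20379504] [ 484.88280423 -358.26507672] 39.92539692675454 [ 489.01359089 -338.73443588] 78.0577745522913
yellow [ 423.81080608 -359.38783422] [ 404.91393431 -332.19701714]
t 2.53 pos [ 489.  -346.2  298.3] yaw -16.94 F [ 1.22 -0.31  0.41] gap 0.994
shift [-1.6 -7.4 89.2] turn [ 0.23 -0.08 -2.94]
```

Call:
move_arm:
  steps:
    - {"tx": -0.001,"ty": -0.004,"tz": 0.01,"rx": 0,"ry": 0,"rz": -3,"gripper": 0.055}
    - {"tx": -0.001,"ty": -0.003,"tz": 0.02,"rx": 0.2,"ry": 0,"rz": -2,"gripper": 0.055}
    - {"tx": 0,"ty": 0,"tz": 0.02,"rx": 0,"ry": 0,"rz": 0,"gripper": 0.055}
    - {"tx": 0,"ty": 0,"tz": 0.01,"rx": 0,"ry": 0,"rz": 0,"gripper": 0.055}
    - {"tx": 0,"ty": 0,"tz": 0,"rx": 0,"ry": 0,"rz": 0,"gripper": 0.055}

```text
time: 2.95
tool_pos: [492.0, -335.7, 245.3]
eef_rot: [0.995, -0.098, 0.007, 0.003]
force: [-0.7, 0.3, 0.4]
finger_gap: 0.643
```

```bash
python3 -c "
from h import *
to(489.6,-338.9,209,-12)"
```

```text
t 2.95 pos [ 492.  -335.7  245.3] yaw -11.29 F [-0.69  0.27  0.42] gap 0.643
shift [-2.2  3.5 36.3] turn [ 0.2  -0.82  0.71]
```

Call:
move_arm:
  steps:
    - {"tx": -0.002,"ty": 0.003,"tz": 0.007,"rx": 0.2,"ry": -0.8,"rz": 0.6,"gripper": 0.055}
    - {"tx": 0,"ty": 0,"tz": 0.01,"rx": 0,"ry": 0,"rz": 0,"gripper": 0.055}
    - {"tx": 0,"ty": 0,"tz": 0.01,"rx": 0,"ry": 0,"rz": 0,"gripper": 0.055}
    - {"tx": 0,"ty": 0,"tz": 0.007,"rx": 0,"ry": 0,"rz": 0,"gripper": 0.055}
    - {"tx": 0,"ty": 0,"tz": 0,"rx": 0,"ry": 0,"rz": 0,"gripper": 0.055}

```text
time: 3.37
tool_pos: [491.3, -337.8, 213.5]
eef_rot: [0.995, -0.103, 0.004, 0.001]
force: [-0.7, 0.2, -0.2]
finger_gap: 0.639
```

```bash
python3 -c "
from h import *
to(489.6,-338.9,209,-12)"
```

```text
t 3.37 pos [ 491.3 -337.8  213.5] yaw -11.79 F [-0.69  0.21 -0.19] gap 0.639
shift [-1.5  1.4  4.5] turn [ 0.09 -0.42  0.21]
```

Call:
move_arm:
  steps:
    - {"tx": -0.001,"ty": 0.001,"tz": 0.004,"rx": 0,"ry": -0.4,"rz": 0.2,"gripper": 0.055}
    - {"tx": 0,"ty": 0,"tz": 0,"rx": 0,"ry": 0,"rz": 0,"gripper": 0.055}
    - {"tx": 0,"ty": 0,"tz": 0,"rx": 0,"ry": 0,"rz": 0,"gripper": 0.02}
    - {"tx": 0,"ty": 0,"tz": 0,"rx": 0,"ry": 0,"rz": 0,"gripper": 0.02}
    - {"tx": 0,"ty": 0,"tz": 0,"rx": 0,"ry": 0,"rz": 0,"gripper": 0.02}
    - {"tx": 0,"ty": 0,"tz": 0,"rx": 0,"ry": 0,"rz": 0,"gripper": 0.02}
    - {"tx": 0,"ty": 0,"tz": 0,"rx": 0,"ry": 0,"rz": 0,"gripper": 0.02}
    - {"tx": 0,"ty": 0,"tz": 0,"rx": 0,"ry": 0,"rz": 0,"gripper": 0.02}
  force: 50

```text
time: 4.03
tool_pos: [490.2, -339.1, 209.0]
eef_rot: [0.994, -0.105, -0.0, 0.001]
force: [-0.2, -0.3, -1.1]
finger_gap: 0.339
```

```bash
python3 -c "
from h import *
to(592,-149,310,-90)"
```

```text
t 4.03 pos [ 490.2 -339.1  209. ] yaw -12.05 F [-0.25 -0.35 -1.09] gap 0.339
shift [  59.9 -207.  -101.3] turn [ 8.000e-02 -7.000e-02  7.795e+01]
```

Call:
move_arm:
  steps:
    - {"tx": 0,"ty": 0,"tz": -0.02,"rx": 0,"ry": 0,"rz": 0,"gripper": 0.02}
    - {"tx": 0,"ty": 0,"tz": -0.03,"rx": 0,"ry": 0,"rz": 0,"gripper": 0.02}
    - {"tx": 0,"ty": 0,"tz": -0.03,"rx": 0,"ry": 0,"rz": 0,"gripper": 0.02}
    - {"tx": 0.004,"ty": -0.015,"tz": -0.02,"rx": 0,"ry": 0,"rz": 0,"gripper": 0.02}
    - {"tx": 0.01,"ty": -0.034,"tz": 0,"rx": 0,"ry": 0,"rz": 0,"gripper": 0.02}
    - {"tx": 0.01,"ty": -0.034,"tz": 0,"rx": 0,"ry": 0,"rz": 0,"gripper": 0.02}
    - {"tx": 0.01,"ty": -0.034,"tz": 0,"rx": 0,"ry": 0,"rz": 0,"gripper": 0.02}
    - {"tx": 0.01,"ty": -0.034,"tz": 0,"rx": 0,"ry": 0,"rz": 0,"gripper": 0.02}
    - {"tx": 0.01,"ty": -0.034,"tz": 0,"rx": 0,"ry": 0,"rz": 0,"gripper": 0.02}
    - {"tx": 0.004,"ty": -0.015,"tz": 0,"rx": 0,"ry": 0,"rz": 0,"gripper": 0.02}
    - {"tx": 0,"ty": 0,"tz": 0,"rx": 0,"ry": 0,"rz": 5,"gripper": 0.02}
    - {"tx": 0,"ty": 0,"tz": 0,"rx": 0,"ry": 0,"rz": 7,"gripper": 0.02}

```text
time: 5.03
tool_pos: [589.7, -147.0, 306.5]
eef_rot: [0.976, -0.215, -0.008, -0.003]
force: [-0.6, -1.0, -2.8]
finger_gap: 0.338
```

Call:
move_arm:
  steps:
    - {"tx": 0,"ty": 0,"tz": 0,"rx": 0,"ry": 0,"rz": 7,"gripper": 0.02}
    - {"tx": 0,"ty": 0,"tz": 0,"rx": 0,"ry": 0,"rz": 7,"gripper": 0.02}
    - {"tx": 0,"ty": 0,"tz": 0,"rx": 0,"ry": 0,"rz": 7,"gripper": 0.02}
    - {"tx": 0,"ty": 0,"tz": 0,"rx": 0,"ry": 0,"rz": 7,"gripper": 0.02}
    - {"tx": 0,"ty": 0,"tz": 0,"rx": 0,"ry": 0,"rz": 7,"gripper": 0.02}
    - {"tx": 0,"ty": 0,"tz": 0,"rx": 0,"ry": 0,"rz": 7,"gripper": 0.02}
    - {"tx": 0,"ty": 0,"tz": 0,"rx": 0,"ry": 0,"rz": 7,"gripper": 0.02}
    - {"tx": 0,"ty": 0,"tz": 0,"rx": 0,"ry": 0,"rz": 7,"gripper": 0.02}
    - {"tx": 0,"ty": 0,"tz": 0,"rx": 0,"ry": 0,"rz": 6,"gripper": 0.02}
    - {"tx": 0,"ty": 0,"tz": 0,"rx": 0,"ry": 0,"rz": 0,"gripper": 0.02}

```text
time: 5.87
tool_pos: [585.8, -144.0, 298.0]
eef_rot: [0.714, -0.7, -0.016, 0.006]
force: [-0.7, 0.9, -2.4]
finger_gap: 0.337
```

```bash
python3 -c "
from h import *
to(592,-149,310,-90);im=camera('wrist');c=calibration('wrist');np.savez('w2.npz',im=im,**c);save(im,'w2.png');print(monitor.get_state()['joint_positions'])"
```

```text
t 5.87 pos [ 585.8 -144.   298. ] yaw -88.91 F [-0.67  0.9  -2.37] gap 0.337
shift [  5.   -5.7 -12.2] turn [1.82 0.82 1.11]
[ 0.02385995  0.44794439 -0.17274577 -0.01778797 -0.98207725  0.00917727]
```

View pics/w2.png

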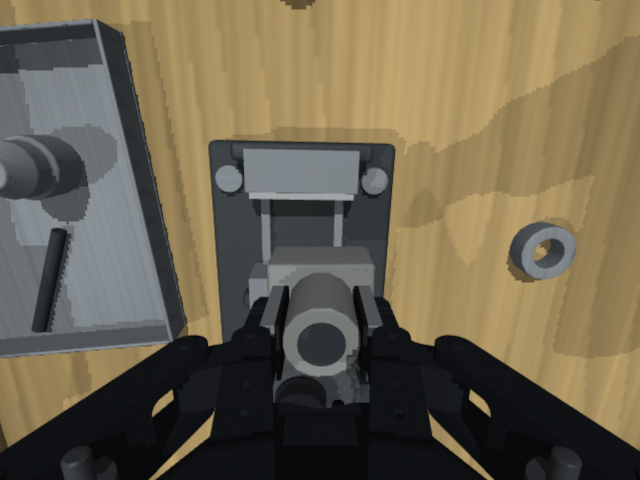

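```bash
python3 - <<'E'
from h import *
w=np.load("w2.npz");c={k:w[k] for k in("intrinsics","rvec","tvec")}
g=lambda q,z:onz(c,*q,z)[:2]
def L(n,a,b,z):
    A,B=g(a,z),g(b,z);print(n,A.round(1),B.round(1),np.linalg.norm(A-B).round(1),np.degrees(np.arctan2(*(A-B)[::-1])).round(2))
L("jawback",(244,150),(359.5,153),50);L("jawfront",(245,192.5),(358,194),50);L("plate",(248,198),(353,199),47)
L("basefar",(211,141),(394,146),20);L("baseR",(394,160),(385,290),20);L("baseL",(209.5,160),(218,320),20)
o=monitor.get_state();zb=o["tool_pos"][2]-209
L("foot far bottom?",(268,267),(376,267),zb);L("foot far top",(274,247.5),(372,247.5),zb+30)
E
```

```text
jawback [ 625.2 -205.7] [ 555.7 -205.4] 69.5 -0.21
jawfront [ 625.7 -180.1] [ 555.3 -180.5] 70.4 0.27
plate [ 624.5 -176.2] [ 557.9 -176.7] 66.6 0.45
basefar [ 652.6 -209.7] [ 527.9 -209.2] 124.6 -0.23
baseR [ 527.1 -199.8] [ 525.8 -100.8] 99.0 -89.21
baseL [ 654.4 -197.2] [656.4 -73.8] 123.3 -90.93
foot far bottom? [ 607.8 -146. ] [ 548.7 -146.7] 59.1 0.62
foot far top [ 601.3 -167.1] [ 557.5 -167.7] 43.8 0.74
```

Call:
move_arm:
  steps:
    - {"tx": 0.003,"ty": -0.003,"tz": 0,"rx": 1,"ry": 0.5,"rz": 0.6,"gripper": 0.02}
    - {"tx": 0.003,"ty": -0.002,"tz": 0.01,"rx": 0.8,"ry": 0.3,"rz": 0.5,"gripper": 0.02}
    - {"tx": 0,"ty": 0,"tz": 0.015,"rx": 0,"ry": 0,"rz": 0,"gripper": 0.02}
    - {"tx": 0,"ty": 0,"tz": 0.01,"rx": 0,"ry": 0,"rz": 0,"gripper": 0.02}
    - {"tx": 0,"ty": 0,"tz": 0,"rx": 0,"ry": 0,"rz": 0,"gripper": 0.02}

```text
time: 6.33
tool_pos: [591.4, -150.6, 261.4]
eef_rot: [0.711, -0.703, 0.002, -0.001]
force: [-1.0, 0.2, -2.7]
finger_gap: 0.34
```

```bash
python3 -c "
from h import *
to(590.5,-150,229,-90)"
```

```text
t 6.33 pos [ 591.4 -150.6  261.4] yaw -89.31 F [-1.01  0.17 -2.74] gap 0.34
shift [-0.7  1.  32.4] turn [-0.27 -0.08  0.69]
```

Call:
move_arm:
  steps:
    - {"tx": 0,"ty": 0.001,"tz": 0.008,"rx": -0.3,"ry": 0,"rz": 0.6,"gripper": 0.02}
    - {"tx": 0,"ty": 0,"tz": 0.008,"rx": 0,"ry": 0,"rz": 0,"gripper": 0.02}
    - {"tx": 0,"ty": 0,"tz": 0.006,"rx": 0,"ry": 0,"rz": 0,"gripper": 0.02}
    - {"tx": 0,"ty": 0,"tz": 0.004,"rx": 0,"ry": 0,"rz": 0,"gripper": 0.02}
    - {"tx": 0,"ty": 0,"tz": 0.002,"rx": 0,"ry": 0,"rz": 0,"gripper": 0.02}
    - {"tx": 0,"ty": 0,"tz": 0,"rx": 0,"ry": 0,"rz": 0,"gripper": 0.02}

```text
time: 6.83
tool_pos: [590.9, -150.9, 231.1]
eef_rot: [0.708, -0.706, 0.001, 0.001]
force: [-0.1, -0.1, -3.8]
finger_gap: 0.336
```

```bash
python3 -c "
from h import *
to(590.5,-150,229,-90)"
```

```text
t 6.83 pos [ 590.9 -150.9  231.1] yaw -89.82 F [-0.14 -0.09 -3.79] gap 0.336
shift [-0.9  0.4  2.1] turn [ 0.01 -0.13  0.18]
```

Lower until contact, then let go.

Call:
move_arm:
  steps:
    - {"tx": -0.001,"ty": 0,"tz": 0.002,"rx": 0,"ry": 0,"rz": 0,"gripper": 0.02}
    - {"tx": 0,"ty": 0,"tz": 0.0015,"rx": 0,"ry": 0,"rz": 0,"gripper": 0.02}
    - {"tx": 0,"ty": 0,"tz": 0.001,"rx": 0,"ry": 0,"rz": 0,"gripper": 0.02}
    - {"tx": 0,"ty": 0,"tz": 0,"rx": 0,"ry": 0,"rz": 0,"gripper": 0.02}

```text
time: 7.17
tool_pos: [591.4, -149.7, 229.4]
eef_rot: [0.709, -0.706, 0.002, 0.0]
force: [-0.5, 0.6, -3.2]
finger_gap: 0.332
```

```bash
python3 -c "
from h import *
to(590.5,-150,229,-90)"
```

```text
t 7.17 pos [ 591.4 -149.7  229.4] yaw -89.74 F [-0.46  0.56 -3.16] gap 0.332
shift [0.3 0.9 0.4] turn [-0.11 -0.19  0.26]
```

Call:
move_arm:
  steps:
    - {"tx": 0,"ty": 0,"tz": 0.0015,"rx": 0,"ry": 0,"rz": 0,"gripper": 0.02}
    - {"tx": 0,"ty": 0,"tz": 0.001,"rx": 0,"ry": 0,"rz": 0,"gripper": 0.02}
    - {"tx": 0,"ty": 0,"tz": 0,"rx": 0,"ry": 0,"rz": 0,"gripper": 0.02}

```text
time: 7.42
tool_pos: [591.7, -149.7, 229.3]
eef_rot: [0.709, -0.705, 0.003, 0.0]
force: [0.3, -0.8, -3.1]
finger_gap: 0.335
```

Call:
move_arm:
  steps:
    - {"tx": 0,"ty": 0,"tz": 0.002,"rx": 0,"ry": 0,"rz": 0,"gripper": 0.02}
    - {"tx": 0,"ty": 0,"tz": 0.002,"rx": 0,"ry": 0,"rz": 0,"gripper": 0.02}
    - {"tx": 0,"ty": 0,"tz": 0.002,"rx": 0,"ry": 0,"rz": 0,"gripper": 0.02}

```text
time: 7.67
tool_pos: [592.2, -149.7, 229.0]
eef_rot: [0.71, -0.704, 0.004, 0.001]
force: [-4.7, 2.1, 11.6]
finger_gap: 0.336
```

Contact, at +11.6 N with z = 229. Releasing, then backing up.

Call:
move_arm:
  steps:
    - {"tx": 0,"ty": 0,"tz": 0,"rx": 0,"ry": 0,"rz": 0,"gripper": 0.02}
    - {"tx": 0,"ty": 0,"tz": 0,"rx": 0,"ry": 0,"rz": 0,"gripper": 0.055}
    - {"tx": 0,"ty": 0,"tz": 0,"rx": 0,"ry": 0,"rz": 0,"gripper": 0.06}
    - {"tx": 0,"ty": 0,"tz": 0,"rx": 0,"ry": 0,"rz": 0,"gripper": 0.06}
    - {"tx": 0,"ty": 0,"tz": -0.005,"rx": 0,"ry": 0,"rz": 0,"gripper": 0.06}
    - {"tx": 0,"ty": 0,"tz": -0.015,"rx": 0,"ry": 0,"rz": 0,"gripper": 0.06}
    - {"tx": 0,"ty": 0,"tz": -0.02,"rx": 0,"ry": 0,"rz": 0,"gripper": 0.06}
    - {"tx": 0,"ty": 0,"tz": -0.02,"rx": 0,"ry": 0,"rz": 0,"gripper": 0.06}
    - {"tx": 0,"ty": 0,"tz": -0.02,"rx": 0,"ry": 0,"rz": 0,"gripper": 0.06}
    - {"tx": 0,"ty": 0,"tz": 0,"rx": 0,"ry": 0,"rz": 0,"gripper": 0.06}

```text
time: 8.5
tool_pos: [593.4, -149.6, 312.1]
eef_rot: [0.71, -0.704, 0.006, -0.0]
force: [1.2, -0.2, 1.1]
finger_gap: 0.698
```

```bash
python3 - <<'E'
from h import *
to(590.5,-150,229,-90);c=calibration('wrist');im=camera('wrist');np.savez('w3.npz',im=im,**c)
t=camera('top');np.save("top1.npy",t)
A=cv2.resize(im[130:430,170:470],(450,450));B=cv2.resize(t[165:255,180:370],None,fx=4,fy=4)[:,:]
cv=np.zeros((600,800,3),np.uint8);cv[:450,:450]=A;cv[:200*2,450:800]=cv2.resize(t[175:255,290:360],(350,400));cv[450:600,0:400]=cv2.resize(t[175:235,180:340],(400,150));save(cv,"w3.png")
E
```

```text
t 8.5 pos [ 593.4 -149.6  312.1] yaw -89.52 F [ 1.22 -0.21  1.07] gap 0.698
shift [-0.2  3.6 83.1] turn [-0.48 -0.44  0.48]
```

View pics/w3.png

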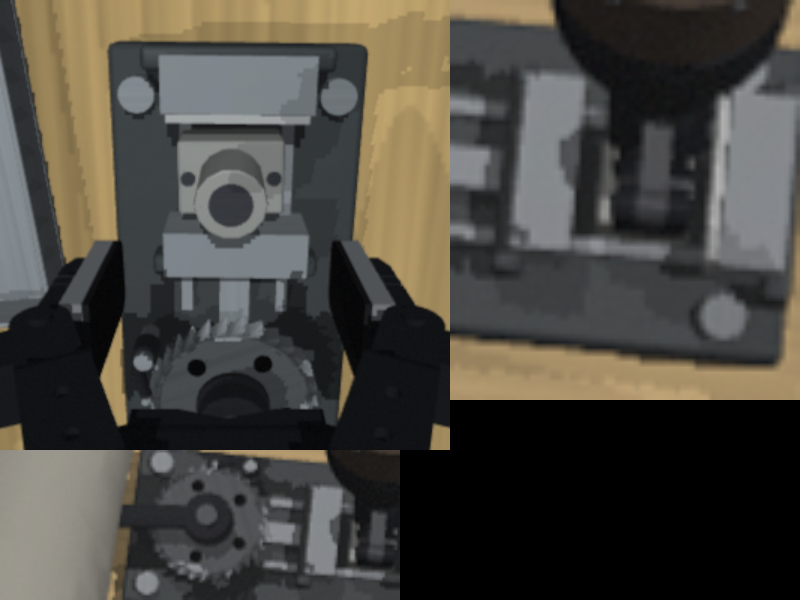

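The housing stands upright and square between the jaws: in this crop its boss is at (231,205), with gaps to both the plate and the moving jaw. Next is the lever, going above the knob.

Call:
move_arm:
  steps:
    - {"tx": -0.02,"ty": 0.001,"tz": -0.002,"rx": -0.4,"ry": -0.4,"rz": 0,"gripper": 0.06}
    - {"tx": -0.038,"ty": 0.001,"tz": 0,"rx": 0,"ry": 0,"rz": 0,"gripper": 0.06}
    - {"tx": -0.038,"ty": 0.001,"tz": 0,"rx": 0,"ry": 0,"rz": 0,"gripper": 0.06}
    - {"tx": -0.038,"ty": 0.001,"tz": 0,"rx": 0,"ry": 0,"rz": -1,"gripper": 0.06}
    - {"tx": -0.038,"ty": 0.002,"tz": 0,"rx": 0,"ry": 0,"rz": -1,"gripper": 0.06}
    - {"tx": -0.038,"ty": 0.002,"tz": 0,"rx": 0,"ry": 0,"rz": -1,"gripper": 0.06}
    - {"tx": -0.025,"ty": 0.002,"tz": 0,"rx": 0,"ry": 0,"rz": -1,"gripper": 0.06}
    - {"tx": 0,"ty": 0,"tz": 0,"rx": 0,"ry": 0,"rz": 0,"gripper": 0.06}
    - {"tx": 0,"ty": 0,"tz": 0,"rx": 0,"ry": 0,"rz": 0,"gripper": 0.06}

```text
time: 9.35
tool_pos: [574.8, 93.2, 297.9]
eef_rot: [0.732, -0.681, -0.008, 0.009]
force: [-0.9, -1.0, -0.0]
finger_gap: 0.706
```

```bash
python3 - <<'E'
from h import *
w=np.load("w3.npz");c={k:w[k] for k in("intrinsics","rvec","tvec")}
print("housing",onz(c,170+231/1.5,130+205/1.5,86))
to(581.5,107,240,-86);c=calibration('wrist');im=camera('wrist');np.savez('w4.npz',im=im,**c);save(im,"w4.png");print(proj(c,[[581.5,107,108],[591,-19.5,62]]))
E
```

```text
housing [ 593.36029944 -150.47686073   86.        ]
t 9.35 pos [574.8  93.2 297.9] yaw -85.82 F [-0.94 -0.96 -0.01] gap 0.706
shift [-13.3  -9.1  57.7] turn [ 1.39 -0.03  0.18]
[[296.30455228 314.85976775]
 [294.92750032  58.9046248 ]]
```

View pics/w4.png

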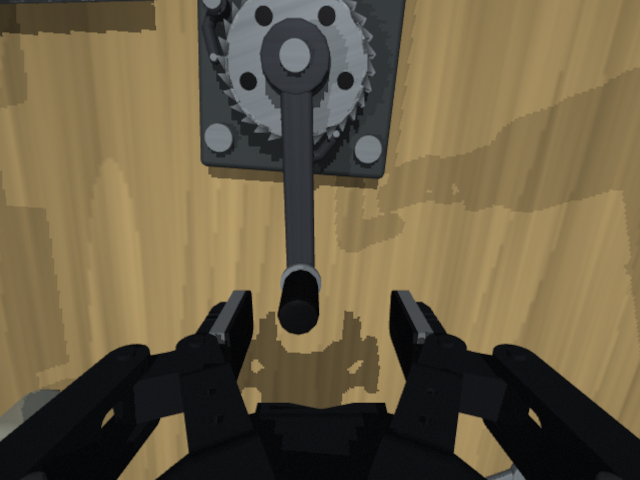

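```bash
cat >> h.py <<'E'
PV=np.array([591.0,-20.5])
def lev():
    s=monitor.get_state();M=R.from_quat(s["eef_rot"]).as_matrix();d=s["tool_pos"]+M[:,2]*155-np.array([*PV,0])
    th=np.degrees(np.arctan2(d[1],d[0]));cur=np.degrees(np.arctan2(M[1,0],M[0,0]));F=M.T@s["force"]
    e=np.array([np.cos(np.radians(th)),np.sin(np.radians(th))])
    print("t",round(s["time"],2),"theta",th.round(1),"lever",np.radians(th-45).round(3),"r",np.hypot(*d[:2]).round(1),"graspz",d[2].round(1),"yawerr(th-180-yaw)",((th-180-cur+180)%360-180).round(1),"tilt",M[:2,2].round(3),"Ftool",F.round(2))
E
python3 - <<'E'
from h import *
w=np.load("w4.npz");c={k:w[k] for k in("intrinsics","rvec","tvec")}
k=onz(c,298.5,315,108);p=onz(c,294.5,55,62);print(k,p,np.hypot(*(k-p)[:2]),np.degrees(np.arctan2(*(k-p)[1::-1])))
lev();to(k[0],k[1],240,-85.5)
E
```

```text
[580.38392781 107.01191957 108.        ] [591.32398445 -21.35721111  62.        ] 128.83446181570747 94.87117201040259
t 9.4 theta 100.0 lever 0.961 r 114.7 graspz 142.8 yawerr(th-180-yaw) 5.9 tilt [-0.024 -0.002] Ftool [-0.78 -0.13  0.21]
t 9.4 pos [574.8  92.8 297.7] yaw -85.87 F [ 0.06  0.78 -0.22] gap 0.705
shift [-13.8  -8.   57.6] turn [ 1.4  -0.02 -0.37]
```

Call:
move_arm:
  steps:
    - {"tx": -0.008,"ty": -0.005,"tz": 0,"rx": 1.4,"ry": 0,"rz": 0,"gripper": 0.05}
    - {"tx": -0.007,"ty": -0.003,"tz": 0.01,"rx": 0,"ry": 0,"rz": 0,"gripper": 0.05}
    - {"tx": 0,"ty": 0,"tz": 0.015,"rx": 0,"ry": 0,"rz": 0,"gripper": 0.05}
    - {"tx": 0,"ty": 0,"tz": 0.01,"rx": 0,"ry": 0,"rz": 0,"gripper": 0.05}
    - {"tx": 0,"ty": 0,"tz": 0,"rx": 0,"ry": 0,"rz": 0,"gripper": 0.05}

```text
time: 9.82
tool_pos: [583.3, 105.8, 258.5]
eef_rot: [0.73, -0.684, 0.001, -0.0]
force: [0.2, -0.7, -0.3]
finger_gap: 0.589
```

```bash
python3 -c "
from h import *
lev();to(580.6,108.5,241,-85)"
```

```text
t 9.82 theta 93.4 lever 0.844 r 126.4 graspz 103.5 yawerr(th-180-yaw) -0.3 tilt [ 0.002 -0.001] Ftool [ 0.67 -0.12  0.29]
t 9.82 pos [583.3 105.8 258.5] yaw -86.29 F [ 0.16 -0.66 -0.29] gap 0.589
shift [-2.9  2.5 17.5] turn [-0.1  -0.05 -1.29]
```

Call:
move_arm:
  steps:
    - {"tx": -0.002,"ty": 0.002,"tz": 0.006,"rx": 0,"ry": 0,"rz": -1,"gripper": 0.05}
    - {"tx": 0,"ty": 0,"tz": 0.007,"rx": 0,"ry": 0,"rz": 0,"gripper": 0.04}
    - {"tx": 0,"ty": 0,"tz": 0.004,"rx": 0,"ry": 0,"rz": 0,"gripper": 0.03}
    - {"tx": 0,"ty": 0,"tz": 0,"rx": 0,"ry": 0,"rz": 0,"gripper": 0.028}
    - {"tx": 0,"ty": 0,"tz": 0,"rx": 0,"ry": 0,"rz": 0,"gripper": 0.028}
    - {"tx": 0,"ty": 0,"tz": 0,"rx": 0,"ry": 0,"rz": 0,"gripper": 0.028}
  force: 20

```text
time: 10.32
tool_pos: [581.6, 106.2, 239.0]
eef_rot: [0.735, -0.678, 0.001, 0.0]
force: [-0.7, -0.5, -0.4]
finger_gap: 0.322
```

```bash
python3 -c "
from h import *
lev();to(580.6,108.5,241,-85)"
```

```text
t 10.32 theta 94.2 lever 0.859 r 126.8 graspz 84.0 yawerr(th-180-yaw) -0.4 tilt [ 0.001 -0.002] Ftool [0.49 0.77 0.4 ]
t 10.32 pos [581.6 106.2 239. ] yaw -85.35 F [-0.73 -0.55 -0.4 ] gap 0.322
shift [-2.3  0.8 -2. ] turn [-0.03 -0.1  -0.35]
```

Call:
move_arm:
  steps:
    - {"tx": -0.001,"ty": 0.0115,"tz": -0.001,"rx": 0,"ry": 0,"rz": -5,"gripper": 0.028}
    - {"tx": 0,"ty": 0.0115,"tz": 0,"rx": 0,"ry": 0,"rz": -5,"gripper": 0.028}
    - {"tx": 0.0005,"ty": 0.0115,"tz": 0,"rx": 0,"ry": 0,"rz": -5,"gripper": 0.028}
    - {"tx": 0.0005,"ty": 0.0115,"tz": 0,"rx": 0,"ry": 0,"rz": -5,"gripper": 0.028}

```text
time: 10.65
tool_pos: [540.4, 98.2, 242.0]
eef_rot: [0.846, -0.533, 0.006, -0.006]
force: [1.5, -0.2, -1.4]
finger_gap: 0.327
```

```bash
python3 -c "
from h import *
lev()"
```

```text
t 10.65 theta 112.0 lever 1.17 r 128.7 graspz 87.1 yawerr(th-180-yaw) -3.6 tilt [0.015 0.004] Ftool [ 0.79 -1.28  1.45]
```

Call:
move_arm:
  steps:
    - {"tx": 0,"ty": 0.0115,"tz": 0.001,"rx": 0,"ry": 0.5,"rz": -3,"gripper": 0.028}
    - {"tx": 0,"ty": 0.0115,"tz": 0.001,"rx": 0.5,"ry": 0,"rz": -3,"gripper": 0.028}
    - {"tx": 0,"ty": -0.01,"tz": 0,"rx": 0,"ry": 0,"rz": 4,"gripper": 0.028}
    - {"tx": 0.0005,"ty": -0.0155,"tz": 0,"rx": 0,"ry": 0,"rz": 6.5,"gripper": 0.028}
    - {"tx": 0.0005,"ty": -0.0155,"tz": 0,"rx": 0,"ry": 0,"rz": 6.5,"gripper": 0.028}
    - {"tx": 0.0005,"ty": -0.0155,"tz": 0,"rx": 0,"ry": 0,"rz": 6.5,"gripper": 0.028}
    - {"tx": 0.0005,"ty": -0.0155,"tz": 0,"rx": 0,"ry": 0,"rz": 6.5,"gripper": 0.028}
    - {"tx": 0.0005,"ty": -0.0155,"tz": 0,"rx": 0,"ry": 0,"rz": 6.5,"gripper": 0.028}
    - {"tx": 0.0005,"ty": -0.0155,"tz": 0,"rx": 0,"ry": 0,"rz": 6.5,"gripper": 0.028}

```text
time: 11.4
tool_pos: [614.5, 107.2, 246.4]
eef_rot: [-0.624, 0.782, -0.007, 0.01]
force: [-1.9, 0.5, -1.5]
finger_gap: 0.327
```

```bash
python3 -c "
from h import *
lev();to(600,100,241)"
```

```text
t 11.4 theta 78.0 lever 0.576 r 130.8 graspz 91.4 yawerr(th-180-yaw) 0.9 tilt [0.024 0.002] Ftool [-0.03  1.95  1.48]
t 11.4 pos [614.5 107.2 246.4] yaw -102.83 F [-1.86  0.46 -1.52] gap 0.327
shift [10.2 12.6  5. ] turn [-1.29  0.39 -0.  ]
```

Call:
move_arm:
  steps:
    - {"tx": 0.001,"ty": -0.0145,"tz": 0.002,"rx": -0.6,"ry": 0.2,"rz": 6,"gripper": 0.028}
    - {"tx": 0.001,"ty": -0.0145,"tz": 0.002,"rx": -0.6,"ry": 0.2,"rz": 6,"gripper": 0.028}
    - {"tx": 0.0005,"ty": -0.0145,"tz": 0.002,"rx": -0.3,"ry": 0,"rz": 6,"gripper": 0.028}
    - {"tx": 0.0005,"ty": -0.0145,"tz": 0.002,"rx": -0.3,"ry": 0,"rz": 6,"gripper": 0.028}
    - {"tx": 0,"ty": -0.003,"tz": 0,"rx": 0,"ry": 0,"rz": 2,"gripper": 0.028}

```text
time: 11.82
tool_pos: [673.0, 80.9, 240.9]
eef_rot: [-0.421, 0.907, 0.006, -0.001]
force: [0.3, 1.0, -0.9]
finger_gap: 0.325
```

```bash
python3 -c "
from h import *
lev();to(600,100,241)"
```

```text
t 11.82 theta 51.8 lever 0.119 r 130.8 graspz 85.9 yawerr(th-180-yaw) 2.1 tilt [-0.007  0.009] Ftool [-1.01  0.41  0.91]
t 11.82 pos [673.   80.9 240.9] yaw -130.26 F [ 0.34  1.05 -0.91] gap 0.325
shift [32.6 68.   0.6] turn [0.64 0.15 0.  ]
```

Call:
move_arm:
  steps:
    - {"tx": 0,"ty": 0.01,"tz": 0,"rx": 0.6,"ry": 0.1,"rz": -3,"gripper": 0.028}
    - {"tx": 0.0005,"ty": 0.013,"tz": 0,"rx": 0,"ry": 0,"rz": -5.5,"gripper": 0.028}
    - {"tx": 0.0005,"ty": 0.013,"tz": 0,"rx": 0,"ry": 0,"rz": -5.5,"gripper": 0.028}
    - {"tx": 0.0005,"ty": 0.013,"tz": 0,"rx": 0,"ry": 0,"rz": -5.5,"gripper": 0.028}
    - {"tx": 0.0005,"ty": 0.013,"tz": 0,"rx": 0,"ry": 0,"rz": -5.5,"gripper": 0.028}
    - {"tx": 0.0005,"ty": 0.013,"tz": 0,"rx": 0,"ry": 0,"rz": -5.5,"gripper": 0.028}
    - {"tx": 0.0005,"ty": 0.013,"tz": 0,"rx": 0,"ry": 0,"rz": -5.5,"gripper": 0.028}

```text
time: 12.4
tool_pos: [597.7, 113.8, 242.6]
eef_rot: [-0.689, 0.725, -0.005, 0.008]
force: [3.5, 0.9, -1.6]
finger_gap: 0.328
```

```bash
python3 -c "
from h import *
lev();to(600,100,241)"
```

```text
t 12.4 theta 85.9 lever 0.714 r 135.3 graspz 87.7 yawerr(th-180-yaw) -1.1 tilt [0.018 0.004] Ftool [-1.02 -3.41  1.63]
t 12.4 pos [597.7 113.8 242.6] yaw -92.96 F [ 3.49  0.85 -1.56] gap 0.328
shift [13.7 -2.9  1.6] turn [-1.04  0.29 -0.  ]
```

Call:
move_arm:
  steps:
    - {"tx": 0.003,"ty": 0.012,"tz": 0.001,"rx": -0.5,"ry": 0.2,"rz": -5,"gripper": 0.028}
    - {"tx": 0.002,"ty": 0.013,"tz": 0.001,"rx": -0.3,"ry": 0,"rz": -5.5,"gripper": 0.028}
    - {"tx": 0.001,"ty": 0.013,"tz": 0,"rx": 0,"ry": 0,"rz": -5.5,"gripper": 0.028}
    - {"tx": 0.001,"ty": 0.013,"tz": 0,"rx": 0,"ry": 0,"rz": -5.5,"gripper": 0.028}
    - {"tx": 0.001,"ty": 0.012,"tz": 0,"rx": 0,"ry": 0,"rz": -5,"gripper": 0.028}

```text
time: 12.82
tool_pos: [538.6, 100.0, 244.3]
eef_rot: [0.844, -0.536, 0.009, -0.011]
force: [2.5, 0.9, -2.1]
finger_gap: 0.327
```

```bash
python3 -c "
from h import *
lev();to(600,100,241)"
```

```text
t 12.82 theta 111.6 lever 1.163 r 131.0 graspz 89.4 yawerr(th-180-yaw) -3.6 tilt [0.026 0.009] Ftool [ 0.24 -2.6   2.14]
t 12.82 pos [538.6 100.  244.3] yaw -64.78 F [ 2.51  0.91 -2.07] gap 0.327
shift [ 26.1 -55.4   4.9] turn [-1.57 -0.19  0.  ]
```

Pull is about 2.6 N, so the jaw is still running free. Finish this stroke and swing back.

Call:
move_arm:
  steps:
    - {"tx": 0.001,"ty": 0.011,"tz": 0.003,"rx": -1,"ry": 0,"rz": -3,"gripper": 0.028}
    - {"tx": 0.001,"ty": 0.011,"tz": 0.002,"rx": -0.5,"ry": 0,"rz": -3,"gripper": 0.028}
    - {"tx": 0,"ty": -0.01,"tz": 0,"rx": 0,"ry": 0,"rz": 4,"gripper": 0.028}
    - {"tx": 0.0007,"ty": -0.0155,"tz": 0.001,"rx": -0.2,"ry": 0,"rz": 6.5,"gripper": 0.028}
    - {"tx": 0.0007,"ty": -0.0155,"tz": 0.001,"rx": -0.2,"ry": 0,"rz": 6.5,"gripper": 0.028}
    - {"tx": 0.0007,"ty": -0.0155,"tz": 0.001,"rx": -0.2,"ry": 0,"rz": 6.5,"gripper": 0.028}
    - {"tx": 0.0007,"ty": -0.0155,"tz": 0.001,"rx": -0.2,"ry": 0,"rz": 6.5,"gripper": 0.028}
    - {"tx": 0.0007,"ty": -0.0155,"tz": 0.001,"rx": -0.2,"ry": 0,"rz": 6.5,"gripper": 0.028}
    - {"tx": 0.0007,"ty": -0.0155,"tz": 0.001,"rx": -0.2,"ry": 0,"rz": 6.5,"gripper": 0.028}

```text
time: 13.57
tool_pos: [617.2, 107.1, 241.1]
eef_rot: [-0.623, 0.783, 0.003, -0.005]
force: [-0.9, 0.2, 1.4]
finger_gap: 0.329
```

```bash
python3 -c "
from h import *
lev();to(600,100,241)"
```

```text
t 13.57 theta 79.1 lever 0.596 r 129.5 graspz 86.2 yawerr(th-180-yaw) 2.1 tilt [-0.012 -0.002] Ftool [ 0.02  0.92 -1.44]
t 13.57 pos [617.2 107.1 241.1] yaw -103.0 F [-0.88  0.19  1.45] gap 0.329
shift [10.8 15.2  0.4] turn [ 0.63 -0.29 -0.  ]
```

Call:
move_arm:
  steps:
    - {"tx": 0.0007,"ty": -0.0145,"tz": 0,"rx": 0.3,"ry": -0.2,"rz": 6,"gripper": 0.028}
    - {"tx": 0.0005,"ty": -0.0145,"tz": 0.001,"rx": 0,"ry": 0,"rz": 6,"gripper": 0.028}
    - {"tx": 0.0005,"ty": -0.0145,"tz": 0.001,"rx": 0,"ry": 0,"rz": 6,"gripper": 0.028}
    - {"tx": 0.0005,"ty": -0.0145,"tz": 0.001,"rx": 0,"ry": 0,"rz": 6,"gripper": 0.028}
    - {"tx": 0,"ty": -0.007,"tz": 0,"rx": 0,"ry": 0,"rz": 4,"gripper": 0.028}

```text
time: 13.98
tool_pos: [678.6, 79.2, 239.9]
eef_rot: [-0.403, 0.915, 0.002, -0.002]
force: [-1.3, 0.7, -0.4]
finger_gap: 0.324
```

```bash
python3 -c "
from h import *
lev();to(600,100,241)"
```

```text
t 13.98 theta 49.0 lever 0.07 r 132.3 graspz 84.9 yawerr(th-180-yaw) 1.5 tilt [-0.005  0.001] Ftool [0.37 1.38 0.4 ]
t 13.98 pos [678.6  79.2 239.9] yaw -132.47 F [-1.27  0.66 -0.39] gap 0.324
shift [37.7 72.  -0.7] turn [ 0.25 -0.14 -0.  ]
```

Third working stroke, first half, watching the pull.

Call:
move_arm:
  steps:
    - {"tx": 0.001,"ty": 0.01,"tz": 0,"rx": 0.2,"ry": 0,"rz": -3,"gripper": 0.028}
    - {"tx": 0.001,"ty": 0.013,"tz": 0.0005,"rx": 0,"ry": 0,"rz": -5.5,"gripper": 0.028}
    - {"tx": 0.001,"ty": 0.013,"tz": 0.0005,"rx": 0,"ry": 0,"rz": -5.5,"gripper": 0.028}
    - {"tx": 0.001,"ty": 0.013,"tz": 0.0005,"rx": 0,"ry": 0,"rz": -5.5,"gripper": 0.028}
    - {"tx": 0.001,"ty": 0.013,"tz": 0.0005,"rx": -0.2,"ry": 0,"rz": -5.5,"gripper": 0.028}
    - {"tx": 0.001,"ty": 0.013,"tz": 0.0005,"rx": -0.2,"ry": 0,"rz": -5.5,"gripper": 0.028}
    - {"tx": 0.001,"ty": 0.013,"tz": 0.0005,"rx": -0.2,"ry": 0,"rz": -5.5,"gripper": 0.028}

```text
time: 14.57
tool_pos: [603.6, 111.6, 240.1]
eef_rot: [-0.674, 0.739, -0.001, 0.005]
force: [3.5, -1.0, -2.6]
finger_gap: 0.33
```

```bash
python3 -c "
from h import *
lev();to(600,100,241)"
```

```text
t 14.57 theta 84.0 lever 0.681 r 133.5 graspz 85.1 yawerr(th-180-yaw) -0.7 tilt [0.008 0.005] Ftool [ 0.71 -3.58  2.59]
t 14.57 pos [603.6 111.6 240.1] yaw -95.21 F [ 3.52 -1.02 -2.57] gap 0.33
shift [11.8  2.5 -1. ] turn [-0.44  0.32 -0.  ]
```

Call:
move_arm:
  steps:
    - {"tx": 0.002,"ty": 0.012,"tz": 0,"rx": -0.3,"ry": 0.2,"rz": -5,"gripper": 0.028}
    - {"tx": 0.002,"ty": 0.012,"tz": 0,"rx": -0.2,"ry": 0,"rz": -5.5,"gripper": 0.028}
    - {"tx": 0.001,"ty": 0.012,"tz": 0,"rx": 0,"ry": 0,"rz": -5.5,"gripper": 0.028}

```text
time: 14.82
tool_pos: [568.4, 108.0, 241.8]
eef_rot: [0.776, -0.631, 0.002, -0.005]
force: [3.1, -0.3, -2.4]
finger_gap: 0.327
```

```bash
python3 -c "
from h import *
lev();to(600,100,241)"
```

```text
t 14.82 theta 99.2 lever 0.947 r 131.1 graspz 86.8 yawerr(th-180-yaw) -2.5 tilt [0.01  0.005] Ftool [ 0.92 -2.97  2.48]
t 14.82 pos [568.4 108.  241.8] yaw -78.25 F [ 3.12 -0.28 -2.45] gap 0.327
shift [ 14.3 -29.3   1.1] turn [-0.64  0.19 -0.  ]
```

Call:
move_arm:
  steps:
    - {"tx": 0.001,"ty": 0.012,"tz": 0.001,"rx": -0.4,"ry": 0.2,"rz": -4,"gripper": 0.028}
    - {"tx": 0.001,"ty": 0.012,"tz": 0,"rx": -0.2,"ry": 0,"rz": -5,"gripper": 0.028}
    - {"tx": 0.001,"ty": 0.012,"tz": 0,"rx": -0.2,"ry": 0,"rz": -5,"gripper": 0.028}
    - {"tx": 0,"ty": 0.008,"tz": 0,"rx": 0,"ry": 0,"rz": -3,"gripper": 0.028}

```text
time: 15.15
tool_pos: [528.6, 93.2, 244.0]
eef_rot: [0.866, -0.501, 0.005, -0.005]
force: [1.6, 2.1, -1.8]
finger_gap: 0.322
```

```bash
python3 -c "
from h import *
lev();to(600,100,241)"
```

```text
t 15.15 theta 117.8 lever 1.27 r 129.3 graspz 89.0 yawerr(th-180-yaw) -2.1 tilt [0.014 0.005] Ftool [-1.02 -2.4   1.82]
t 15.15 pos [528.6  93.2 244. ] yaw -60.09 F [ 1.6   2.09 -1.79] gap 0.322
shift [ 29.7 -65.2   4. ] turn [-0.8  -0.16  0.  ]
```

Call:
move_arm:
  steps:
    - {"tx": 0,"ty": -0.01,"tz": 0.002,"rx": -0.6,"ry": 0,"rz": 4,"gripper": 0.028}
    - {"tx": 0.0007,"ty": -0.0155,"tz": 0.002,"rx": -0.3,"ry": 0,"rz": 6.5,"gripper": 0.028}
    - {"tx": 0.0007,"ty": -0.0155,"tz": 0.001,"rx": -0.2,"ry": 0,"rz": 6.5,"gripper": 0.028}
    - {"tx": 0.0007,"ty": -0.0155,"tz": 0.001,"rx": -0.2,"ry": 0,"rz": 6.5,"gripper": 0.028}
    - {"tx": 0.0007,"ty": -0.0155,"tz": 0.001,"rx": -0.2,"ry": 0,"rz": 6.5,"gripper": 0.028}
    - {"tx": 0.0007,"ty": -0.0155,"tz": 0.001,"rx": -0.2,"ry": 0,"rz": 6.5,"gripper": 0.028}
    - {"tx": 0.0007,"ty": -0.0155,"tz": 0.001,"rx": -0.2,"ry": 0,"rz": 6.5,"gripper": 0.028}
    - {"tx": 0.0007,"ty": -0.0155,"tz": 0.001,"rx": 0,"ry": 0,"rz": 6,"gripper": 0.028}

```text
time: 15.82
tool_pos: [641.0, 103.9, 238.9]
eef_rot: [-0.566, 0.825, 0.005, -0.01]
force: [-0.9, 0.6, 0.4]
finger_gap: 0.329
```

```bash
python3 -c "
from h import *
lev();to(600,100,241)"
```

```text
t 15.82 theta 69.4 lever 0.426 r 132.4 graspz 83.9 yawerr(th-180-yaw) 0.5 tilt [-0.022 -0.003] Ftool [-0.26  1.1  -0.36]
t 15.82 pos [641.  103.9 238.9] yaw -111.1 F [-0.92  0.64  0.38] gap 0.329
shift [18.4 36.9 -1.2] turn [ 1.12 -0.62 -0.01]
```

Call:
move_arm:
  steps:
    - {"tx": 0.0007,"ty": -0.0145,"tz": 0,"rx": 0.6,"ry": -0.3,"rz": 6,"gripper": 0.028}
    - {"tx": 0.001,"ty": -0.0145,"tz": 0,"rx": 0.5,"ry": -0.2,"rz": 6,"gripper": 0.028}
    - {"tx": 0.001,"ty": -0.0135,"tz": 0,"rx": 0,"ry": 0,"rz": 6,"gripper": 0.028}
    - {"tx": 0,"ty": -0.004,"tz": 0,"rx": 0,"ry": 0,"rz": 3,"gripper": 0.028}
    - {"tx": 0,"ty": 0,"tz": 0,"rx": 0,"ry": 0,"rz": 0,"gripper": 0.028}

```text
time: 16.23
tool_pos: [683.8, 78.6, 239.2]
eef_rot: [-0.395, 0.919, -0.001, -0.001]
force: [-0.5, 0.6, -0.2]
finger_gap: 0.328
```

```bash
python3 - <<'E'
from h import *
lev();to(600,100,241)
t=camera('top');s=camera('scene');cv=np.zeros((400,800,3),np.uint8)
cv[:,:400]=cv2.resize(t[165:255,280:370],(400,400),interpolation=cv2.INTER_CUBIC);cv[:,400:]=cv2.resize(s[220:320,300:400],(400,400),interpolation=cv2.INTER_CUBIC);save(cv,"g.png")
E
```

```text
t 16.23 theta 46.8 lever 0.031 r 135.5 graspz 84.2 yawerr(th-180-yaw) 0.2 tilt [-0.    -0.003] Ftool [-0.09  0.79  0.21]
t 16.23 pos [683.8  78.6 239.2] yaw -133.44 F [-0.51  0.61 -0.21] gap 0.328
shift [42.1 75.5 -1.8] turn [-0.09 -0.12  0.  ]
```

View pics/g.png

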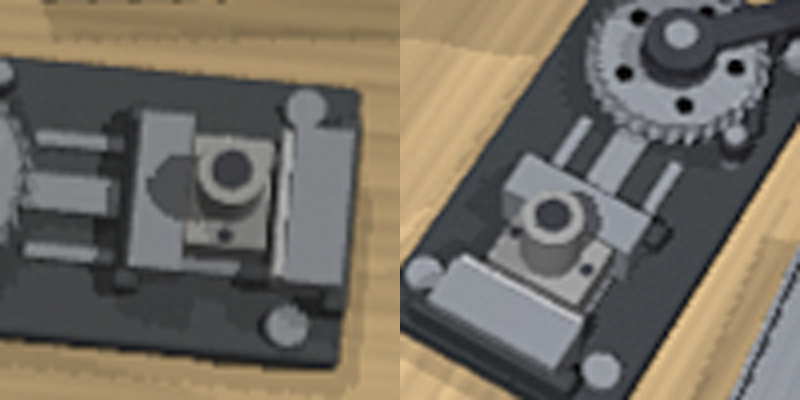

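The jaw has reached the housing, and about 4 mm remain to the packing plate (foot edge at 272 against plate at 283 in the crop). It is square. I'll do the next stroke with frequent checks.

Call:
move_arm:
  steps:
    - {"tx": 0.003,"ty": 0.01,"tz": 0,"rx": 0,"ry": 0,"rz": -3,"gripper": 0.028}
    - {"tx": 0.002,"ty": 0.012,"tz": 0.0005,"rx": 0,"ry": 0,"rz": -5,"gripper": 0.028}
    - {"tx": 0.001,"ty": 0.012,"tz": 0.0005,"rx": 0,"ry": 0,"rz": -5.5,"gripper": 0.028}
    - {"tx": 0.001,"ty": 0.012,"tz": 0.0005,"rx": 0,"ry": 0,"rz": -5.5,"gripper": 0.028}
    - {"tx": 0.001,"ty": 0.012,"tz": 0.0005,"rx": -0.2,"ry": 0,"rz": -5.5,"gripper": 0.028}

```text
time: 16.75
tool_pos: [631.5, 105.4, 239.7]
eef_rot: [-0.593, 0.805, -0.003, 0.004]
force: [2.1, -2.0, -1.8]
finger_gap: 0.328
```

```bash
python3 -c "
from h import *
lev();to(600,100,241)"
```

```text
t 16.75 theta 71.6 lever 0.463 r 132.6 graspz 84.7 yawerr(th-180-yaw) -1.3 tilt [ 0.01  -0.001] Ftool [ 1.26 -2.57  1.82]
t 16.75 pos [631.5 105.4 239.7] yaw -107.19 F [ 2.1  -1.97 -1.8 ] gap 0.328
shift [14.5 28.5 -1.6] turn [-0.53  0.13 -0.  ]
```

Call:
move_arm:
  steps:
    - {"tx": 0.001,"ty": 0.01,"tz": 0,"rx": -0.4,"ry": 0,"rz": -3.5,"gripper": 0.028}
    - {"tx": 0.001,"ty": 0.01,"tz": 0,"rx": 0,"ry": 0,"rz": -4.5,"gripper": 0.028}
    - {"tx": 0.001,"ty": 0.01,"tz": 0,"rx": 0,"ry": 0,"rz": -4.5,"gripper": 0.028}

```text
time: 17.0
tool_pos: [600.8, 111.3, 241.1]
eef_rot: [-0.685, 0.728, -0.003, 0.005]
force: [3.5, -0.1, -1.9]
finger_gap: 0.327
```

```bash
python3 -c "
from h import *
lev();to(600,100,241)"
```

```text
t 17.0 theta 85.0 lever 0.699 r 132.8 graspz 86.1 yawerr(th-180-yaw) -1.5 tilt [0.011 0.003] Ftool [-0.13 -3.46  1.98]
t 17.0 pos [600.8 111.3 241.1] yaw -93.51 F [ 3.49 -0.08 -1.94] gap 0.327
shift [11.3  0.1  0.1] turn [-0.62  0.23 -0.  ]
```

Call:
move_arm:
  steps:
    - {"tx": 0.001,"ty": 0.009,"tz": 0,"rx": -0.4,"ry": 0.2,"rz": -3,"gripper": 0.028}
    - {"tx": 0.001,"ty": 0.009,"tz": 0,"rx": 0,"ry": 0,"rz": -4,"gripper": 0.028}

```text
time: 17.17
tool_pos: [582.2, 111.2, 242.2]
eef_rot: [0.733, -0.681, 0.003, -0.004]
force: [2.5, 0.3, -1.6]
finger_gap: 0.328
```

```bash
python3 -c "
from h import *
lev();to(600,100,241)"
```

```text
t 17.17 theta 93.1 lever 0.84 r 132.2 graspz 87.2 yawerr(th-180-yaw) -1.1 tilt [0.01  0.002] Ftool [-0.07 -2.51  1.67]
t 17.17 pos [582.2 111.2 242.2] yaw -85.79 F [ 2.51  0.26 -1.64] gap 0.328
shift [ 12.5 -16.9   1.4] turn [-0.58  0.08 -0.  ]
```

Call:
move_arm:
  steps:
    - {"tx": 0.001,"ty": 0.009,"tz": 0.001,"rx": -0.3,"ry": 0.1,"rz": -3,"gripper": 0.028}
    - {"tx": 0.001,"ty": 0.009,"tz": 0,"rx": 0,"ry": 0,"rz": -4,"gripper": 0.028}

```text
time: 17.33
tool_pos: [564.7, 108.9, 242.9]
eef_rot: [0.777, -0.63, 0.004, -0.005]
force: [3.2, 0.8, -2.2]
finger_gap: 0.328
```

```bash
python3 -c "
from h import *
lev();to(600,100,241)"
```

```text
t 17.33 theta 100.6 lever 0.97 r 132.0 graspz 87.9 yawerr(th-180-yaw) -1.3 tilt [0.013 0.003] Ftool [-0.14 -3.3   2.2 ]
t 17.33 pos [564.7 108.9 242.9] yaw -78.07 F [ 3.23  0.82 -2.15] gap 0.328
shift [ 16.  -32.7   2.4] turn [-0.77 -0.01  0.  ]
```

Call:
move_arm:
  steps:
    - {"tx": 0.001,"ty": 0.009,"tz": 0.001,"rx": -0.5,"ry": 0,"rz": -3,"gripper": 0.028}
    - {"tx": 0.001,"ty": 0.009,"tz": 0.001,"rx": 0,"ry": 0,"rz": -4,"gripper": 0.028}

```text
time: 17.5
tool_pos: [548.6, 104.5, 243.1]
eef_rot: [0.818, -0.576, 0.005, -0.007]
force: [5.1, 1.8, -3.5]
finger_gap: 0.325
```

```bash
python3 -c "
from h import *
lev();to(600,100,241)"
```

```text
t 17.5 theta 107.6 lever 1.093 r 131.9 graspz 88.1 yawerr(th-180-yaw) -2.1 tilt [0.016 0.005] Ftool [ 0.03 -5.38  3.62]
t 17.5 pos [548.6 104.5 243.1] yaw -70.32 F [ 5.13  1.8  -3.53] gap 0.325
shift [ 21.6 -46.9   2.9] turn [-0.96 -0.05  0.  ]
```

Now it is climbing, at 5.4 N. I'll continue in small steps.

Call:
move_arm:
  steps:
    - {"tx": 0.001,"ty": 0.008,"tz": 0.001,"rx": -0.5,"ry": 0,"rz": -2.5,"gripper": 0.028}
    - {"tx": 0.0005,"ty": 0.006,"tz": 0.001,"rx": -0.3,"ry": 0,"rz": -2.5,"gripper": 0.028}

```text
time: 17.67
tool_pos: [537.7, 100.4, 243.1]
eef_rot: [0.845, -0.534, 0.006, -0.007]
force: [7.5, 2.5, -5.4]
finger_gap: 0.328
```

```bash
python3 -c "
from h import *
lev();to(600,100,241)"
```

```text
t 17.67 theta 112.5 lever 1.178 r 131.9 graspz 88.2 yawerr(th-180-yaw) -2.9 tilt [0.018 0.006] Ftool [ 0.93 -7.71  5.53]
t 17.67 pos [537.7 100.4 243.1] yaw -64.6 F [ 7.46  2.5  -5.39] gap 0.328
shift [ 27.1 -56.    3.2] turn [-1.08 -0.13  0.  ]
```

Call:
move_arm:
  steps:
    - {"tx": 0.0005,"ty": 0.006,"tz": 0,"rx": -0.3,"ry": 0,"rz": -1.5,"gripper": 0.028}

```text
time: 17.75
tool_pos: [533.7, 98.8, 244.0]
eef_rot: [0.854, -0.521, 0.007, -0.009]
force: [7.2, 3.2, -4.3]
finger_gap: 0.332
```

```bash
python3 -c "
from h import *
lev();to(600,100,241)"
```

```text
t 17.75 theta 114.2 lever 1.207 r 132.0 graspz 89.0 yawerr(th-180-yaw) -3.0 tilt [0.021 0.007] Ftool [ 0.38 -7.76  4.48]
t 17.75 pos [533.7  98.8 244. ] yaw -62.79 F [ 7.16  3.24 -4.3 ] gap 0.332
shift [ 29.2 -59.5   4.4] turn [-1.26 -0.18  0.  ]
```

Call:
move_arm:
  steps:
    - {"tx": 0.0005,"ty": 0.006,"tz": 0.001,"rx": -0.5,"ry": 0,"rz": -1.5,"gripper": 0.028}

```text
time: 17.83
tool_pos: [530.0, 97.1, 244.1]
eef_rot: [0.862, -0.507, 0.008, -0.009]
force: [5.8, 3.7, -3.9]
finger_gap: 0.331
```

```bash
python3 -c "
from h import *
lev();to(600,100,241)"
```

```text
t 17.83 theta 115.9 lever 1.237 r 131.9 graspz 89.1 yawerr(th-180-yaw) -3.1 tilt [0.022 0.007] Ftool [-0.48 -6.76  4.1 ]
t 17.83 pos [530.   97.1 244.1] yaw -61.0 F [ 5.77  3.73 -3.95] gap 0.331
shift [ 31.4 -62.5   4.6] turn [-1.3  -0.26  0.  ]
```

Noisy, so I'll hold still and average.

```bash
python3 -c "
from h import *
for i in range(6): camera('top');lev()"|cut -c1-45,110-
```

```text
t 17.88 theta 116.2 lever 1.243 r 131.9 grasp5.41  3.85]
t 17.93 theta 116.1 lever 1.241 r 131.9 grasp5.36  3.59]
t 17.98 theta 116.1 lever 1.241 r 131.9 grasp5.37  2.88]
t 18.03 theta 116.1 lever 1.241 r 131.9 grasp4.66  2.1 ]
t 18.08 theta 116.1 lever 1.24 r 131.8 graspz.39  2.72]
t 18.13 theta 116.1 lever 1.24 r 131.8 graspz.78  2.31]
```

Static pull is about 5 N, since the moving reading carried dynamics. I'll pull a little further, slowly.

Call:
move_arm:
  steps:
    - {"tx": 0.0005,"ty": 0.005,"tz": 0.002,"rx": -0.6,"ry": 0,"rz": -1,"gripper": 0.028}
    - {"tx": 0.0005,"ty": 0.005,"tz": 0.001,"rx": -0.3,"ry": 0,"rz": -1,"gripper": 0.028}
    - {"tx": 0,"ty": 0,"tz": 0,"rx": 0,"ry": 0,"rz": 0,"gripper": 0.028}

```text
time: 18.38
tool_pos: [527.5, 96.4, 245.3]
eef_rot: [0.873, -0.487, 0.013, -0.013]
force: [3.5, 2.9, -3.1]
finger_gap: 0.331
```

```bash
python3 -c "
from h import *
lev()
for i in range(3): camera('top');lev()"
```

```text
t 18.38 theta 116.1 lever 1.241 r 132.0 graspz 90.4 yawerr(th-180-yaw) -5.5 tilt [0.035 0.011] Ftool [-0.68 -4.35  3.28]
t 18.43 theta 115.8 lever 1.236 r 132.0 graspz 90.8 yawerr(th-180-yaw) -5.8 tilt [0.036 0.011] Ftool [-0.06 -5.28  3.76]
t 18.48 theta 115.8 lever 1.236 r 132.0 graspz 90.7 yawerr(th-180-yaw) -5.8 tilt [0.036 0.011] Ftool [-0.09 -4.74  2.12]
t 18.53 theta 115.8 lever 1.236 r 132.0 graspz 90.7 yawerr(th-180-yaw) -5.8 tilt [0.036 0.011] Ftool [-0.72 -5.44  2.63]
```

Call:
move_arm:
  steps:
    - {"tx": 0.001,"ty": 0.009,"tz": 0.004,"rx": -2,"ry": 0,"rz": 0,"gripper": 0.028}
    - {"tx": 0.001,"ty": 0.008,"tz": 0.003,"rx": -1,"ry": 0,"rz": 0,"gripper": 0.028}

```text
time: 18.7
tool_pos: [522.0, 91.2, 244.5]
eef_rot: [0.875, -0.484, 0.01, -0.003]
force: [8.4, 5.5, -0.8]
finger_gap: 0.33
```

```bash
python3 -c "
from h import *
lev();to(600,100,241)
for i in range(2): camera('top');lev()"
```

```text
t 18.7 theta 120.6 lever 1.32 r 128.9 graspz 89.5 yawerr(th-180-yaw) -1.5 tilt [ 0.021 -0.005] Ftool [ -0.18 -10.     0.91]
t 18.7 pos [522.   91.2 244.5] yaw -57.87 F [ 8.39  5.47 -0.76] gap 0.33
shift [ 33.9 -70.6   5.1] turn [-0.87 -0.89  0.01]
t 18.75 theta 121.0 lever 1.326 r 128.8 graspz 89.5 yawerr(th-180-yaw) -1.1 tilt [ 0.021 -0.005] Ftool [ 0.18 -7.62 -1.59]
t 18.8 theta 120.9 lever 1.325 r 128.9 graspz 89.5 yawerr(th-180-yaw) -1.2 tilt [ 0.02  -0.005] Ftool [ 1.42 -8.81 -1.26]
```

Static pull is now 8–9 N, so I stop pulling and swing back.

Call:
move_arm:
  steps:
    - {"tx": 0,"ty": -0.008,"tz": 0.001,"rx": -0.4,"ry": -0.4,"rz": 3,"gripper": 0.028}
    - {"tx": 0,"ty": -0.012,"tz": 0.001,"rx": -0.4,"ry": -0.4,"rz": 5,"gripper": 0.028}
    - {"tx": 0.0007,"ty": -0.015,"tz": 0.001,"rx": -0.2,"ry": 0,"rz": 6.5,"gripper": 0.028}
    - {"tx": 0.0007,"ty": -0.015,"tz": 0.001,"rx": -0.2,"ry": 0,"rz": 6.5,"gripper": 0.028}
    - {"tx": 0.0007,"ty": -0.015,"tz": 0.001,"rx": -0.2,"ry": 0,"rz": 6.5,"gripper": 0.028}
    - {"tx": 0.0007,"ty": -0.015,"tz": 0.001,"rx": -0.2,"ry": 0,"rz": 6.5,"gripper": 0.028}
    - {"tx": 0.0007,"ty": -0.015,"tz": 0.001,"rx": -0.2,"ry": 0,"rz": 6.5,"gripper": 0.028}
    - {"tx": 0.0007,"ty": -0.015,"tz": 0.001,"rx": 0,"ry": 0,"rz": 6.5,"gripper": 0.028}

```text
time: 19.47
tool_pos: [625.8, 111.9, 242.4]
eef_rot: [-0.601, 0.799, 0.005, -0.007]
force: [-0.2, 1.0, 0.3]
finger_gap: 0.332
```

```bash
python3 -c "
from h import *
lev();to(600,100,241)"
```

```text
t 19.47 theta 76.3 lever 0.547 r 136.1 graspz 87.4 yawerr(th-180-yaw) 2.4 tilt [-0.017 -0.001] Ftool [-0.89  0.5  -0.28]
t 19.47 pos [625.8 111.9 242.4] yaw -106.12 F [-0.23  1.    0.29] gap 0.332
shift [18.6 21.4  1.9] turn [ 0.9  -0.32 -0.  ]
```

Call:
move_arm:
  steps:
    - {"tx": 0.003,"ty": -0.0145,"tz": 0,"rx": 0.5,"ry": -0.2,"rz": 6,"gripper": 0.028}
    - {"tx": 0.002,"ty": -0.0145,"tz": 0.001,"rx": 0.2,"ry": 0,"rz": 6,"gripper": 0.028}
    - {"tx": 0.001,"ty": -0.0145,"tz": 0.001,"rx": 0,"ry": 0,"rz": 6,"gripper": 0.028}
    - {"tx": 0.001,"ty": -0.0145,"tz": 0.001,"rx": 0,"ry": 0,"rz": 6,"gripper": 0.028}
    - {"tx": 0,"ty": -0.01,"tz": 0,"rx": 0,"ry": 0,"rz": 5,"gripper": 0.028}
    - {"tx": 0,"ty": -0.004,"tz": 0,"rx": 0,"ry": 0,"rz": 0,"gripper": 0.028}

```text
time: 19.97
tool_pos: [686.0, 72.3, 240.1]
eef_rot: [-0.373, 0.928, 0.0, -0.005]
force: [-1.1, 1.1, 0.4]
finger_gap: 0.328
```

```bash
python3 -c "
from h import *
lev();to(600,100,241)"
```

```text
t 19.97 theta 44.6 lever -0.007 r 131.5 graspz 85.1 yawerr(th-180-yaw) 0.8 tilt [-0.009 -0.003] Ftool [ 0.06  1.58 -0.43]
t 19.97 pos [686.   72.3 240.1] yaw -136.19 F [-1.13  1.1   0.43] gap 0.328
shift [42.9 79.5 -0.1] turn [ 0.25 -0.52 -0.  ]
```

Call:
move_arm:
  steps:
    - {"tx": 0,"ty": -0.006,"tz": 0,"rx": 0,"ry": 0,"rz": 0,"gripper": 0.028}
    - {"tx": 0,"ty": -0.006,"tz": 0,"rx": 0,"ry": 0,"rz": 0,"gripper": 0.028}

```text
time: 20.13
tool_pos: [689.5, 67.8, 239.9]
eef_rot: [-0.375, 0.927, 0.006, -0.011]
force: [-18.7, 19.7, 12.4]
finger_gap: 0.33
```

```bash
python3 -c "
from h import *
lev();to(600,100,241)"
```

```text
t 20.13 theta 43.2 lever -0.031 r 129.7 graspz 84.9 yawerr(th-180-yaw) -0.9 tilt [-0.025  0.003] Ftool [ -0.03  27.4  -11.84]
t 20.13 pos [689.5  67.8 239.9] yaw -135.92 F [-18.73  19.67  12.38] gap 0.33
shift [41.9 85.4  1.2] turn [ 1.14 -0.92 -0.01]
```

Firmly on the rear stop (27 N). Now I relax, open and lift off.

Call:
move_arm:
  steps:
    - {"tx": 0,"ty": 0.004,"tz": 0,"rx": 0,"ry": 0,"rz": 0,"gripper": 0.03}
    - {"tx": 0,"ty": 0.001,"tz": 0,"rx": 0,"ry": 0,"rz": 0,"gripper": 0.05}
    - {"tx": 0,"ty": 0,"tz": 0,"rx": 0,"ry": 0,"rz": 0,"gripper": 0.05}
    - {"tx": 0,"ty": 0,"tz": 0,"rx": 0,"ry": 0,"rz": 0,"gripper": 0.05}
    - {"tx": 0,"ty": 0,"tz": -0.015,"rx": 0,"ry": 0,"rz": 0,"gripper": 0.05}
    - {"tx": 0,"ty": 0,"tz": -0.03,"rx": 0,"ry": 0,"rz": 0,"gripper": 0.05}
    - {"tx": 0,"ty": 0,"tz": -0.03,"rx": 0,"ry": 0,"rz": 0,"gripper": 0.05}
    - {"tx": -0.02,"ty": 0,"tz": -0.03,"rx": 0,"ry": 0,"rz": 0,"gripper": 0.05}
    - {"tx": -0.03,"ty": 0,"tz": 0,"rx": 0,"ry": 0,"rz": 0,"gripper": 0.05}
    - {"tx": 0,"ty": 0,"tz": 0,"rx": 0,"ry": 0,"rz": 0,"gripper": 0.05}

```text
time: 20.97
tool_pos: [722.8, 106.0, 348.0]
eef_rot: [-0.381, 0.924, 0.006, -0.014]
force: [-0.4, 0.7, -2.1]
finger_gap: 0.587
```

```bash
python3 - <<'E'
from h import *
lev()
t=camera('top');s=camera('scene');w=camera('wrist');cv=np.zeros((600,800,3),np.uint8)
cv[:300,:480]=cv2.resize(t[150:270,178:370],(480,300),interpolation=cv2.INTER_CUBIC);cv[300:,:400]=cv2.resize(s[190:340,270:470],(400,300),interpolation=cv2.INTER_CUBIC);cv[300:,400:]=cv2.resize(w,(400,300));save(cv,"f.png")
E
```

```text
t 20.97 theta 44.8 lever -0.003 r 179.2 graspz 193.1 yawerr(th-180-yaw) -0.0 tilt [-0.031 -0.001] Ftool [-0.28  0.76  2.15]
```

View pics/f.png

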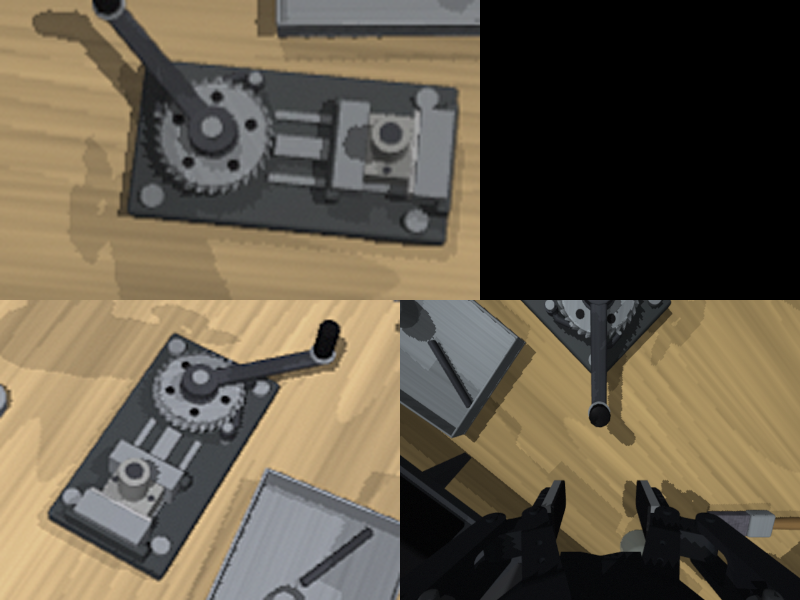

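The last picture shows the housing upright and square, held between jaw and plate (boss at (390,132) in the top crop). The lever is at its rear stop and the gripper is clear. Handing in.

```bash
python3 -c "
from h import *
print(ctrl.finish_job());lev()"
```

```text
the job is handed in; nothing more can be done
None
the job is handed in; nothing more can be done
```

I stood the grey housing on the vise bed between the jaws, let go of it, and ratcheted the jaw closed with four working strokes of the lever. The job is handed in after about 21 s of the 72 s; it reports no verdict.

- **Clamping pull:** the pull was about 2.5–3.5 N while the jaw ran free. It then climbed to about 8–9 N held still, with one reading of 10 N on the last pull, and I stopped there.
- **Rear stop:** I swung the lever back until it met the rear stop with a 27 N push at the knob, then opened the gripper and lifted clear.
- **Last pictures:** the housing is upright and square against the packing plate, the lever is at about 45° (its rear stop), and nothing touches the robot.
- **What disagreed:** pull readings while moving carried dynamics. At one point it read 7.7 N moving but only about 5 N held still, so I pulled about 5° further. The jaw force cannot be measured directly; from the pull I estimate it at 70–170 N after the wheel settled back to its last notch.

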